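Clear the pug mill's outlet and fit its nozzle

TASK

Get the pug mill ready for extruding: first stand the blue vase that blocks its outlet upright on the empty cork mat on the ware board, setting it down without dropping it or knocking it over; then pull the yellow cap off the outlet and lay it in the grey tray. Finally push the orange nozzle, square end first, onto the outlet until it is fully home against the mill's shoulder, and let go. Leave the jar, the bowl and the two terracotta beakers where they stand.

Things in the scene. Friction and masses are not known exactly. Their poses are not given: they have to be found in the camera images.
- pugmill: Green and grey bench pug mill, fixed. Origin on the table below the centre of the outlet shoulder; z up; the outlet points level along its -y, 85 mm above the table; the machine extends 370 mm to +y: barrel 68 mm in diameter to y = 125 mm, then chamber 120 mm wide with a hopper 130 mm wide, up to 222 mm high, and motor box 130 mm wide, 190 mm high. Base plate 140 mm wide, 12 mm thick.
- outlet_shoulder (a point): Centre of the outlet's root, 85 mm above the table, in the plane of the flat round shoulder (76 mm in diameter). From it the steel spigot, 36 mm in diameter, stands out 60 mm along the mill's -y, its last 7 mm tapering to 27 mm diameter. Axes as the mill's.
- outlet_tip (a point): Centre of the spigot's free end, 60 mm from the shoulder along the mill's -y.
- vase: Blue ceramic straight vase (open beaker), about 0.25 kg, 50 mm in diameter at the rim, 48 mm at the foot, 100 mm high, hollow with 4 mm walls. Stands on the table right in front of the capped outlet. Origin at the centre of its underside, z up.
- mat: Round cork mat 80 mm in diameter, 4 mm thick, fixed on the ware board at one of its three places. Origin at the centre of its underside; its top is 22 mm above the table.
- board: Light wooden ware board, fixed, 110 mm (its x) by 400 mm (its y) by 18 mm high, lying between the robot and the outlet. Origin at the centre of its underside. Three places along its y at -130, 0 and +130 mm: two with a terracotta beaker, one with the cork mat, in any order.
- pot_a: Terracotta beaker on the ware board, 58 mm in diameter, 70 mm high. Origin at the centre of its underside. To be left alone.
- pot_b: Terracotta beaker on the ware board, 60 mm in diameter, 85 mm high. Origin at the centre of its underside. To be left alone.
- jar: Amber jar with white lid, 58 mm in diameter, 95 mm high, about 0.35 kg, on the table beyond the vase (farther from the robot). Origin at the centre of its underside. To be left alone.
- bowl: White bowl, 72 mm across the rim, 45 mm high, on the table past the vase in the direction the outlet points. Origin at the centre of its underside. To be left alone.
- cap: Yellow cap, 0.12 kg, hanging loosely on the outlet. Square block 54 x 54 mm, 40 mm long, with a round bore of 39 mm diameter, 34 mm deep, open to its +y. Origin on the bore's axis at the mouth; the block lies at y 0 to -40 mm. At the start it covers the last 34 mm of the spigot, its y along the mill's; a straight pull of 40 mm along the mill's -y takes it off.
- tray: Grey open tray, fixed, 170 mm (its x) by 130 mm (its y) outside, walls 4 mm thick and 28 mm high, floor 4 mm thick. Origin at the centre of its underside.
- nozzle: Orange nozzle, 0.28 kg, lying on the table. Square socket block 54 x 54 mm at y 0 to -62 mm, round bore 39 mm in diameter and 62 mm deep, open to +y; then a cone from 48 to 28 mm diameter, to y = -98 mm. Origin on the bore's axis at the mouth, 27 mm above the table. Fitted, its y lies along the mill's y and its mouth touches the shoulder; any square side may be up.
- nozzle_grip (a point): Point on the nozzle's axis 35 mm behind the mouth, near its centre of mass, where the flat sides can be gripped (54 mm wide).

How it is judged:
On the way, in this order (a step that is already met when the one before it is completed fails the run):
1. the blue vase stands upright on the cork mat, released (horizontal distance between vase and mat below 0.02 m and angle between vase's own z axis and vertical below 0.1 rad and z of vase in the frame of mat below 0.01 m and linear speed of vase below 0.05 m/s and contact force between vase and the fingers below 0.2 N), for 0.2 s.
2. the yellow cap lies in the grey tray, released (x of cap in the frame of tray between -0.081 and 0.081 m and y of cap in the frame of tray between -0.063 and 0.063 m and z of cap in the frame of tray below 0.05 m and linear speed of cap below 0.05 m/s and contact force between cap and the fingers below 0.2 N), for 0.2 s.
At the end, for the whole second after the job is handed in: The vase stands upright (within 0.1 rad) on the cork mat, its centre within 20 mm of the mat's; the cap lies at rest inside the tray; the nozzle sits on the outlet with its mouth within 8 mm of the shoulder and its axis within 0.12 rad of the outlet's; all three are released and at rest (all of step 1 and all of step 2 and distance between nozzle and outlet_shoulder below 0.008 m and angle between the y axis of nozzle and the y axis of pugmill, either way round below 0.12 rad and linear speed of nozzle below 0.02 m/s and contact force between nozzle and the fingers below 0.2 N); the robot touches nothing.
It fails at once if the jar or the bowl is shifted more than 20 mm or tipped more than 0.35 rad (distance of any of jar, bowl from where it was at the start of the episode above 0.02 m or angle between any of jar, bowl's own z axis and vertical above 0.35 rad).
It fails at once if a terracotta beaker is shifted more than 20 mm or tipped more than 0.35 rad (distance of any of pot_a, pot_b from where it was at the start of the episode above 0.02 m or angle between any of pot_a, pot_b's own z axis and vertical above 0.35 rad).
It fails at once if the blue vase is knocked over (tilted more than 0.7 rad) (angle between vase's own z axis and vertical above 0.7 rad).
It fails at once if the blue vase is dropped (falls free of the fingers at over 0.55 m/s, a drop of about 15 mm) (linear speed of vase above 0.55 m/s and contact force between vase and the fingers below 0.05 N).
It also fails if it takes over 72 s, if anything falls off the work surface, if the arm or the gripper's body presses on something with over 40 N, if the wrist force passes 120 N, or if a joint passes its speed limit or range.

ROBOT

A 7-joint arm with a two-finger parallel gripper is mounted at the origin on the work surface. World frame = base frame: x ahead of the robot, y to its left, z up, the work surface at z = 0. Lengths are in m, angles in rad, forces in N, time in s.
With the tool pointing down it reaches from about 0.425 to 0.925 m from the base axis. Payload 6.8 kg.
Tool frame: the origin (TCP) lies at the very end of the fingers, on their centre line; the grasp point (between the pads) lies 19 mm behind it; z points along the fingers, y is the direction in which the jaws open and shut (so a half turn about z gives the same grasp; the last joint's range is limited). The gripper opens to 85 mm and grips with 20 to 120 N. Pads are 22 mm wide; open, the fingers measure 114 mm over their backs; the gripper's body (76 mm by 85 mm) begins 54 mm behind the grasp point. The pads swing forward as they close: fully open they stand 13 mm farther back than shut.
Start: joints at [-1.338, 0.477, 0.022, 1.555, -0.011, 1.109, -0.083], TCP at [0.226, 0.636, 0.231] pointing down, gripper open.
Joint ranges: [-2.96, 2.96], [-0.34, 2.1], [-1.41, 1.46], [0.24, 2.44], [-1.37, 4.51], [0.17, 1.92], [-2.96, 2.96]. Speed limits (rad/s): [2.39, 2.39, 3.14, 3.14, 3.14, 3.14, 3.14].

INTERFACE

Orientations are given as a rotation vector (axis times angle).
In Python, from station import ctrl gives the robot as it stands.
- The arm moves only by the tool arm_command, never from a script. Its argument "series" is a list that holds one entry, the list of rows, each a list of 6 numbers: the shift along the tool's x, y, z in mm, then the turn, a rotation vector about the tool's x, y, z in rad. In form: [[[x, y, z, wx, wy, wz], ...]]. A call has exactly 5 rows; each row shifts and turns the commanded pose from where the row before left it, along the tool's axes as they then stand; what a row does not reach is not made up. A row lasts 1/12 s, in which the tool goes at most 41.7 mm and 7.16 degrees, less where a joint would pass 70% of its speed; a pose out of reach is approached as far as the arm can. A call with a gripper value outside its range is refused whole. "grip" is the gripper's target within -1 to 1 (fully open at 1, half-way at 0, shut at -1), set as the call begins (left out, the last holds). The fingers move at their own pace and stop on an object; "grip_force" is the grip in N (left out, the last holds). Time passes only in rows, so rows that do not move let the fingers close, or fill a call up. It gives the time, the measured TCP pose, the force and the opening at its end, in the units of the state.
- ctrl.state(): the state, without advancing time (a new reading comes with each control period).
- ctrl.camera(name): name is "side" or "top" or "wrist"; returns a dict with "image" (480x640x3 uint8, red, green, blue), "vertical_fov" (degrees; the focal length in pixels is half the picture's height over the tangent of half this angle, whatever the lens; pixels are square), "cx", "cy" (the principal point, pixels), "cam_to_world" (4x4, takes a point from camera to world coordinates); the wrist camera has in their place "mount" (4x4, takes a point from camera to tool coordinates, whose origin is the TCP and whose axes are the flange's). Camera axes: x right, y up, looking along -z (the intrinsics and any distortion apply to the point x, -y, -z); pixel columns grow to the right and rows downward; lengths in m; the calibration is good to about 2 mm. A picture is of the moment at which its call begins: read the wrist's pose just before it. There is no depth.
- ctrl.finish_job(): hands the job in, once; it reports no verdict.
Trained networks look in the newest picture that a camera, given by its name, has taken for a name from the list of things; names that differ only in an ending like _2 or _b are one class to them, and where a whole thing is asked for, a point or a joint stands for the part that bears it (a point fixed in the world has none). Each returns a list of dicts, best first, with "score" (0 to 1); they miss things now and then, are a little off and sometimes report something else, mostly with a low value. They report only what shows in the picture. A call takes as long as a camera call.
- ctrl.find_in(target, camera): "bbox" ([left, top, width, height] in pixels, round what is visible of it).
The state is a dict: "t": time; "qpos": joint angles; "joint_velocities": joint speeds; "tau": joint torques, N m; "tcp_pos": TCP position; "ee_rot": TCP orientation; "ft_force": force on the tool from outside, world axes, zero at the start; "wrist_torque": the same for the moment, N m; "finger_gap": finger opening in m.
Only numpy, scipy, OpenCV 4.12 (cv2) and the standard library are available. Lean on these libraries where they do the work, as an engineer would, in place of code of your own. Each camera call takes 0.05 s, during which the arm holds its last target.

## Working session

There is one attempt and no reset: what is moved stays moved. The work goes in short steps, Python scripts to look and compute and a tool call to move; the robot and the scene stay as the last step left them, time stands still between calls to the robot, and variables do not carry over. Pictures are saved under pics/ and viewed, and the job is handed in when it is done.

Besides the shell and the picture viewer there is one more tool, called after "Emit:" in YAML: its name, and indented under it one key for each argument. arm_command: Moves the arm, as the interface text tells. Its arguments: {"type":"object","properties":{"series":{"type":"array"},"grip":{"type":"number"},"grip_force":{"type":"number"}},"required":["series"]}

```bash
mkdir -p pics; ls; python3 - <<'E'
from station import ctrl
import cv2,json,numpy as np
s=ctrl.state();print(s)
for n in ["side","top","wrist"]:
    c=ctrl.camera(n);cv2.imwrite(f"pics/{n}0.png",c["image"][:,:,::-1])
    print(n,{k:(np.round(v,4).tolist() if not isinstance(v,str) else v) for k,v in c.items() if k!="image"})
    for t in ["pugmill","vase","mat","board","pot_a","jar","bowl","cap","tray","nozzle"]:
        print(t,[(np.round(d["bbox"]).tolist(),round(d["score"],2)) for d in ctrl.find_in(t,n)[:3]])
E
```

```text
pics
{'t': 0.0, 'qpos': array([-1.33812647,  0.47778178,  0.02228201,  1.55642685, -0.01151854,
        1.1092651 , -0.08310568]), 'joint_velocities': array([-0.00083363, -0.00042153,  0.0006437 , -0.00120266,  0.00125854,
        0.00058779,  0.0014794 ]), 'tau': array([-2.31965705e-04, -5.96436489e+01,  1.60788082e+00, -2.81206888e+01,
        1.25232182e-02,  8.86150432e-03,  2.04654657e-05]), 'tcp_pos': array([0.2253763 , 0.6356587 , 0.23034724]), 'ee_rot': array([-5.32566061e-01, -3.09590665e+00,  2.73557890e-03]), 'ft_force': array([-0.5783355 , -0.70205681,  0.51429645]), 'wrist_torque': array([ 0.01420664, -0.00538144,  0.04876469]), 'finger_gap': 0.08542324814689245}
side {'vertical_fov': 53.9436, 'cx': 315.6925, 'cy': 245.2942, 'cam_to_world': [[-0.9525, 0.1967, -0.2324, 0.3604], [-0.304, -0.5731, 0.761, 0.7017], [0.0165, 0.7955, 0.6057, 0.674], [0.0, 0.0, 0.0, 1.0]]}
pugmill [([102.0, 336.0, 191.0, 143.0], 0.75), ([365.0, 240.0, 32.0, 51.0], 0.55)]
vase [([263.0, 295.0, 31.0, 60.0], 0.64), ([106.0, 338.0, 188.0, 142.0], 0.56)]
mat [([345.0, 313.0, 42.0, 26.0], 0.86)]
board
[... 857 characters left out ...]
0, 179.0, 62.0], 0.9)]
pot_a [([278.0, 307.0, 27.0, 30.0], 0.91), ([337.0, 307.0, 25.0, 30.0], 0.55)]
jar [([182.0, 190.0, 30.0, 31.0], 0.57)]
bowl [([242.0, 197.0, 35.0, 32.0], 0.78)]
cap [([156.0, 236.0, 24.0, 25.0], 0.58), ([337.0, 310.0, 27.0, 28.0], 0.49)]
tray [([422.0, 254.0, 69.0, 81.0], 0.86)]
nozzle [([366.0, 221.0, 44.0, 28.0], 0.7), ([245.0, 196.0, 33.0, 33.0], 0.69), ([0.0, 213.0, 152.0, 76.0], 0.25)]
wrist {'vertical_fov': 60.9416, 'cx': 316.7207, 'cy': 241.0092, 'mount': [[0.0014, 0.9635, 0.2678, 0.0665], [1.0, -0.0011, -0.0013, 0.001], [-0.001, 0.2678, -0.9635, -0.1419], [0.0, 0.0, 0.0, 1.0]]}
pugmill []
vase []
mat []
board []
pot_a []
jar []
bowl []
cap []
tray []
nozzle []
```

View pics/top0.png

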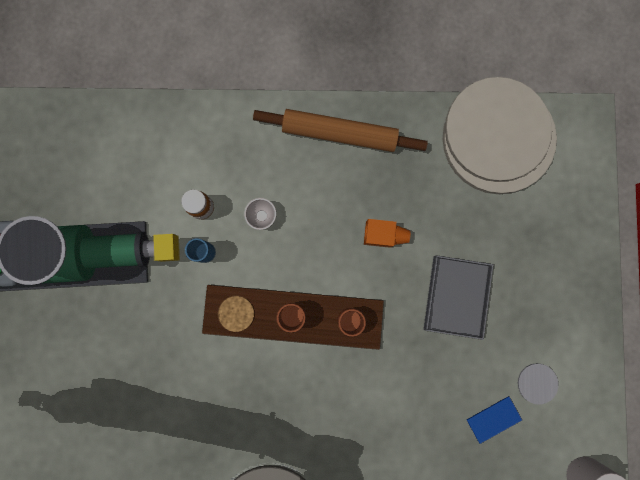

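View pics/side0.png

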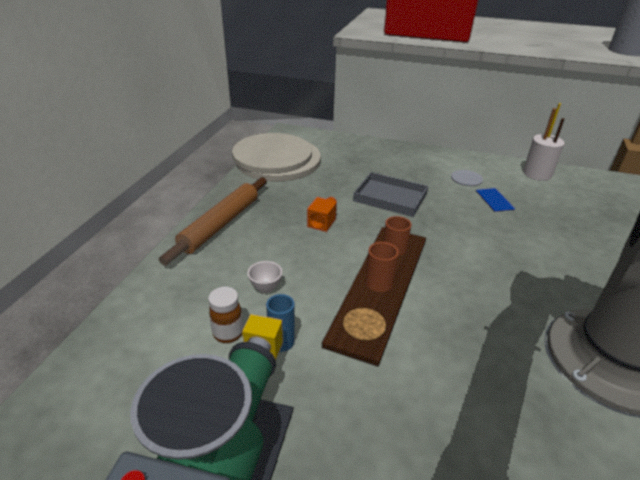

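View pics/wrist0.png

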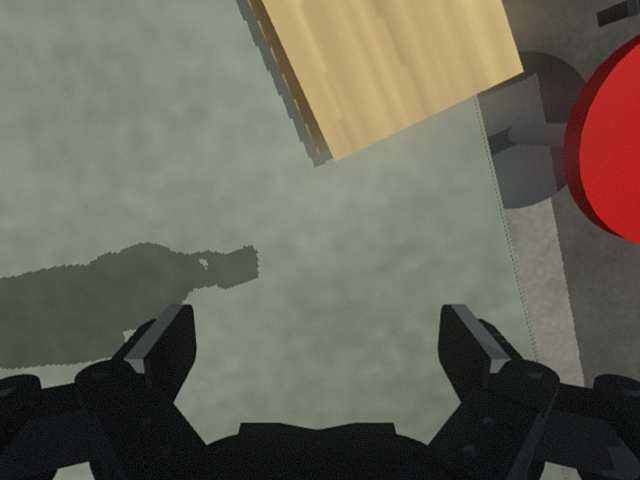

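```bash
cat > h.py <<'E'
import numpy as np,cv2
from station import ctrl
from scipy.spatial.transform import Rotation as R
def cam(n):
    s=ctrl.state()
    c=ctrl.camera(n)
    if n=="wrist":
        T=np.eye(4);T[:3,:3]=R.from_rotvec(s["ee_rot"]).as_matrix();T[:3,3]=s["tcp_pos"];c["cam_to_world"]=T@c["mount"]
    c["f"]=240/np.tan(np.radians(c["vertical_fov"])/2);return c
def px2w(c,u,v,z):
    T=c["cam_to_world"];d=np.array([(u-c["cx"])/c["f"],-(v-c["cy"])/c["f"],-1.]);d=T[:3,:3]@d
    o=T[:3,3];return o+d*(z-o[2])/d[2]
def w2px(c,P):
    T=c["cam_to_world"];p=T[:3,:3].T@(np.asarray(P,float)-T[:3,3]);return np.array([c["cx"]+c["f"]*p[0]/-p[2],c["cy"]-c["f"]*p[1]/-p[2]])
def mask(im,h0,h1,s0=100,v0=60):
    h=cv2.cvtColor(im,cv2.COLOR_RGB2HSV);return cv2.inRange(h,(h0,s0,v0),(h1,255,255))
def ring(c,P,axis,r,im,col):
    a=np.array(axis,float);a/=np.linalg.norm(a);u=np.cross(a,[.3,.5,.8]);u/=np.linalg.norm(u);v=np.cross(a,u)
    pts=[w2px(c,np.asarray(P)+r*(np.cos(t)*u+np.sin(t)*v)) for t in np.linspace(0,6.283,48)]
    cv2.polylines(im,[np.round(np.array(pts)*8).astype(np.int32)],True,col,1,cv2.LINE_AA,3)
def poly(c,Ps,im,col):
    pts=[w2px(c,P) for P in Ps];cv2.polylines(im,[np.round(np.array(pts)*8).astype(np.int32)],True,col,1,cv2.LINE_AA,3)
E
python3 - <<'E'
from h import *
c=cam("top")
im=c["image"]
b=lambda x,y,w,h,z:print(np.round(px2w(c,x+w/2,y+h/2,z),4))
print("mat");b(218,297,36,36,.022)
print("jar");b(182,190,30,31,.08)
print("bowl");b(242,197,35,32,.04)
print("tray");b(422,254,69,81,.02)
print("vase top");b(186,239,29,22,.09)
for nm,h0,h1,z in [("cap",22,34,.112),("noz",5,14,.054),("vase",98,118,.1)]:
    m=mask(im,h0,h1)
    n,l,st,ce=cv2.connectedComponentsWithStats(m)
    for i in range(1,n):
        if st[i,4]>60:
            cn=cv2.findContours((l==i).astype(np.uint8),0,2)[0][0];r=cv2.minAreaRect(cn)
            print(nm,st[i],r,np.round([px2w(c,*p,z)[:2] for p in cv2.boxPoints(r)],4).tolist())
cr=im[180:360,120:420];cv2.imwrite("pics/topc.png",cv2.resize(cr[:,:200,::-1],(800,720),interpolation=cv2.INTER_CUBIC)[:600])
E
```

```text
mat
[0.4487 0.0809 0.022 ]
jar
[0.6859 0.1619 0.08  ]
bowl
[0.6759 0.0305 0.04  ]
tray
[ 0.4982 -0.4124  0.02  ]
vase top
[0.5892 0.1501 0.09  ]
cap [153 234  27  28 675] ((165.93093872070312, 247.18783569335938), (27.172916412353516, 25.175682067871094), 86.98721313476562) [[0.62, 0.2463], [0.6232, 0.194], [0.5665, 0.1894], [0.5633, 0.2416]]
noz [ 253  109  146   43 2895] ((325.01239013671875, 127.4307861328125), (146.15232849121094, 23.696577072143555), 10.12467098236084) [[0.869, 0.0513], [0.9224, 0.0429], [0.8667, -0.2794], [0.8136, -0.2699]]
noz [399 138  28  11 182] ((412.7037658691406, 142.91322326660156), (27.643281936645508, 6.695816993713379), 10.619654655456543) [[0.8325, -0.2781], [0.8474, -0.2809], [0.8364, -0.3414], [0.8215, -0.3386]]
noz [ 364  219   47   28 1040] ((387.21343994140625, 233.57925415039062), (45.8290901184082, 26.282703399658203), 6.34019136428833) [[0.6073, -0.199], [0.6651, -0.2054], [0.6548, -0.3057], [0.5971, -0.299]]
noz [ 203  285  181   60 5303] ((292.64764404296875, 316.7119445800781), (177.98983764648438, 48.39525604248047), 5.128190994262695) [[0.4117, 0.1499], [0.5157, 0.143], [0.4844, -0.2436], [0.3807, -0.234]]
noz [202 328  56  10 158] ((229.5674285888672, 332.79217529296875), (55.41591262817383, 5.451523303985596), 5.440331935882568) [[0.4116, 0.1502], [0.4233, 0.1493], [0.413, 0.0297], [0.4013, 0.0306]]
noz [339 344  41   5 100] ((359.0, 346.0), (4.0, 40.0), 90.0) [[0.3902, -0.1472], [0.3909, -0.2338], [0.3824, -0.2338], [0.3817, -0.1472]]
vase [185 239  24  22 240] ((196.5, 249.5), (21.0, 23.0), 90.0) [[0.6116, 0.1813], [0.612, 0.1328], [0.5677, 0.1318], [0.5673, 0.1801]]
vase [ 467  397   55   47 1335] ((493.9339904785156, 419.4811706542969), (27.584514617919922, 48.56428909301758), 60.945396423339844) [[0.2445, -0.4066], [0.2928, -0.4951], [0.2443, -0.5217], [0.1963, -0.4334]]
```

View pics/topc.png

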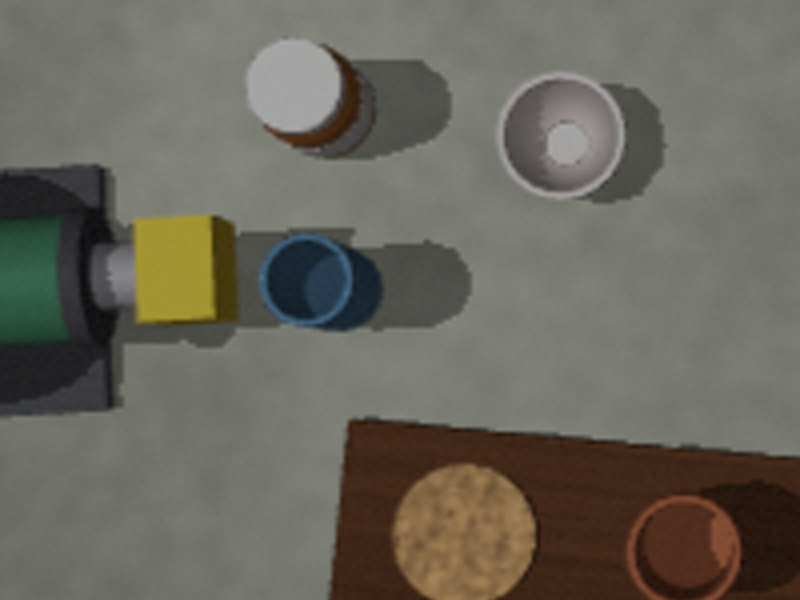

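```bash
python3 - <<'E'
from h import *
c=cam("top")
f=lambda x,y,z:np.round(px2w(c,120+x/4-.375,180+y/4-.375,z),4)
print("vase",f(307,280,.1),"jar",f(294,87,.095),"bowl",f(561,135,.045),"mat",f(465,534,.022))
print("cap",[f(*p,.112).tolist() for p in [(134,220),(211,216),(217,320),(137,324)]])
print("pot",f(685,550,.09))
# mill base plate right edge
print("base",[f(*p,.012).tolist() for p in [(103,167),(119,407)]])
im=c["image"];cr=im[205:355,350:510];cv2.imwrite("pics/topd.png",cv2.resize(cr[:,:,::-1],None,fx=4,fy=4,interpolation=cv2.INTER_CUBIC))
E
```

```text
vase [0.5894 0.1568 0.1   ] jar [0.6925 0.1673 0.095 ] bowl [0.6744 0.0292 0.045 ] mat [0.4528 0.0813 0.022 ]
cap [[0.6192, 0.2453, 0.112], [0.6217, 0.2052, 0.112], [0.5674, 0.2005, 0.112], [0.565, 0.2421, 0.112]]
pot [ 0.4493 -0.0435  0.09  ]
base [[0.658, 0.2926, 0.012], [0.5218, 0.2792, 0.012]]
```

View pics/topd.png

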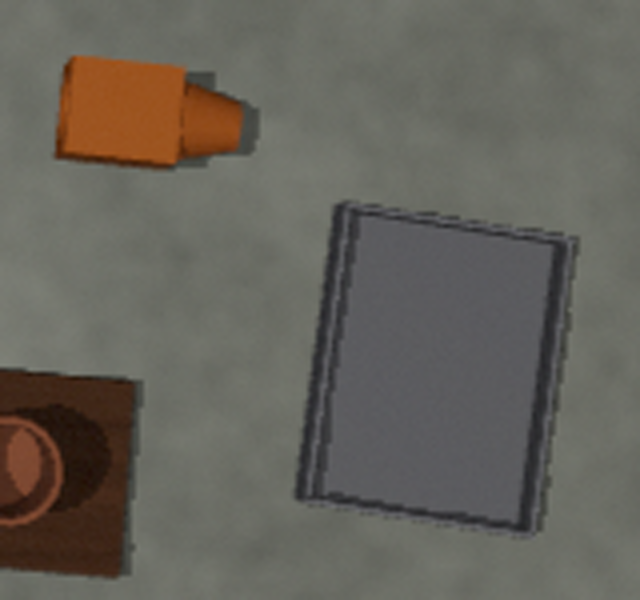

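```bash
cat > plan.py <<'E'
import sys
from h import *
# usage: x y z yaw_toolx n  (tool down; yaw = azimuth of tool x)
def target(yaw): 
    x=np.array([np.cos(yaw),np.sin(yaw),0]);z=np.array([0,0,-1.]);return np.c_[x,np.cross(z,x),z]
def plan(p,yaw,n,show=True):
    s=ctrl.state();R0=R.from_rotvec(s["ee_rot"]);R1=R.from_matrix(target(yaw))
    w=(R0.inv()*R1).as_rotvec()/n;dp=(np.array(p)-s["tcp_pos"])/n
    print("t",round(s["t"],2),"pos",np.round(s["tcp_pos"],4),"tilt/yawerr",np.round(w*n,4),"F",np.round(s["ft_force"],1),"gap",round(s["finger_gap"],4))
    Rk=R0
    for i in range(n):
        d=Rk.inv().apply(dp)*1000; print(np.round(d,1).tolist()+np.round(w,3).tolist()); Rk=Rk*R.from_rotvec(w)
if __name__=="__main__":
    a=list(map(float,sys.argv[1:]));plan(a[:3],a[3],int(a[4]))
E
python3 plan.py .40 .30 .24 1.656 10
```

```text
t 1.75 pos [0.2256 0.6362 0.2313] tilt/yawerr [0.     0.     1.1448] F [-0.2  0.7 -0.2] gap 0.0853
[-27.7, -25.9, -0.9, 0.0, 0.0, 0.114]
[-30.4, -22.5, -0.9, 0.0, 0.0, 0.114]
[-32.8, -18.9, -0.9, 0.0, 0.0, 0.114]
[-34.8, -15.0, -0.9, 0.0, 0.0, 0.114]
[-36.3, -11.0, -0.9, 0.0, 0.0, 0.114]
[-37.3, -6.7, -0.9, 0.0, 0.0, 0.114]
[-37.8, -2.4, -0.9, 0.0, 0.0, 0.114]
[-37.8, 1.9, -0.9, 0.0, 0.0, 0.114]
[-37.4, 6.2, -0.9, 0.0, 0.0, 0.114]
[-36.4, 10.4, -0.9, 0.0, 0.0, 0.114]
```

Emit:
arm_command:
  series:
    - [[-28,-26,-1,0,0,0.114],[-30,-23,-1,0,0,0.114],[-33,-19,-1,0,0,0.114],[-35,-15,-1,0,0,0.114],[-36,-11,-1,0,0,0.114]]
  grip: 1

```text
t: 2.17
tcp_pos: [0.3134, 0.4659, 0.2365]
ee_rot: [-1.39, -2.817, -0.001]
ft_force: [0.4, -0.2, -0.4]
finger_gap: 0.0854
```

Emit:
arm_command:
  series:
    - [[-37,-7,-1,0,0,0.114],[-38,-2,-1,0,0,0.114],[-38,2,-1,0,0,0.114],[-37,6,-1,0,0,0.114],[-36,10,-1,0,0,0.114]]

```text
t: 2.58
tcp_pos: [0.4006, 0.2987, 0.2417]
ee_rot: [-2.126, -2.313, -0.001]
ft_force: [1.2, 0.5, -0.3]
finger_gap: 0.0855
```

```bash
python3 plan.py .50 .155 .24 1.656 5
```

```text
t 2.58 pos [0.4006 0.2987 0.2417] tilt/yawerr [ 0.0004 -0.0008 -0.0009] F [ 1.2  0.5 -0.3] gap 0.0855
[-30.3, 17.4, 0.3, 0.0, -0.0, -0.0]
[-30.3, 17.4, 0.3, 0.0, -0.0, -0.0]
[-30.3, 17.4, 0.3, 0.0, -0.0, -0.0]
[-30.3, 17.4, 0.3, 0.0, -0.0, -0.0]
[-30.3, 17.4, 0.3, 0.0, -0.0, -0.0]
```

Emit:
arm_command:
  series:
    - [[-30,18,0,0,0,0],[-30,18,0,0,0,0],[-30,18,0,0,0,0],[-30,18,0,0,0,0],[-30,18,0,0,0,0]]

```text
t: 3.0
tcp_pos: [0.5039, 0.1576, 0.2417]
ee_rot: [2.119, 2.319, 0.001]
ft_force: [0.5, 0.5, -0.3]
finger_gap: 0.085
```

Emit:
arm_command:
  series:
    - [[-5,18,-10,0,0,0],[-5,18,-10,0,0,0],[-5,18,-10,0,0,0],[-5,14,-10,0,0,0],[0,0,0,0,0,0]]

```text
t: 3.42
tcp_pos: [0.576, 0.1442, 0.2834]
ee_rot: [2.119, 2.314, 0.005]
ft_force: [0.1, -0.6, -0.0]
finger_gap: 0.0854
```

```bash
cat > ov.py <<'E'
from h import *
def draw(c,im,mill=(0.593,0.2233),psi=.085,vase=(.5894,.1568),mat=(.4528,.0813),jar=(.6925,.1673)):
    y=np.array([-np.sin(psi),np.cos(psi),0]);x=np.array([np.cos(psi),np.sin(psi),0]);zz=np.array([0,0,1.])
    C=np.array([mill[0],mill[1],.085]) # cap block centre
    for k in (-20,20): poly(c,[C+k/1e3*y+.027*(a*x+b*zz) for a,b in [(1,1),(1,-1),(-1,-1),(-1,1)]],im,(255,0,0))
    M=C+.046*y # shoulder: mouth=C+20mm, +26
    ring(c,M,y,.038,im,(0,255,255));ring(c,M,y,.018,im,(0,255,255))
    V=np.array([*vase,0])
    ring(c,V,zz,.024,im,(255,0,255));ring(c,V+.1*zz,zz,.025,im,(255,0,255))
    ring(c,[*mat,.022],zz,.04,im,(0,255,0))
    ring(c,[*jar,.095],zz,.029,im,(255,255,255))
E
python3 - <<'E'
from ov import *
c=cam("wrist");im=c["image"].copy();cv2.imwrite("pics/w1r.png",im[:,:,::-1]);draw(c,im);cv2.imwrite("pics/w1.png",im[:,:,::-1])
c=cam("side");im=c["image"].copy();draw(c,im);cv2.imwrite("pics/s1.png",cv2.resize(im[220:400,180:420,::-1],None,fx=3.3,fy=3.3,interpolation=cv2.INTER_CUBIC))
s=ctrl.state();print(s["tcp_pos"])
E
```

```text
[0.57257993 0.14507952 0.28116286]
```

View pics/w1.png

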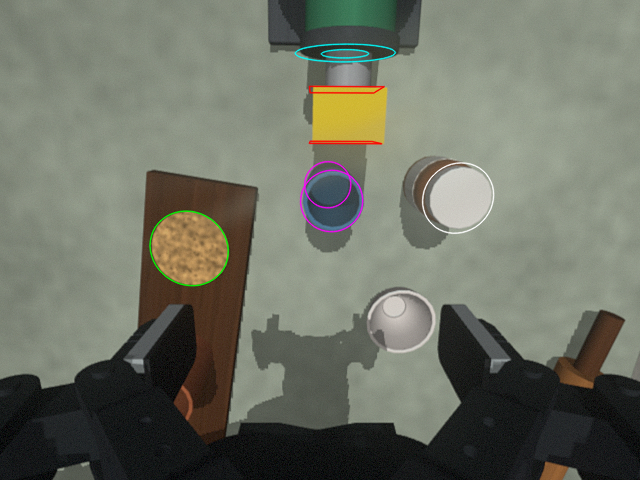

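View pics/s1.png

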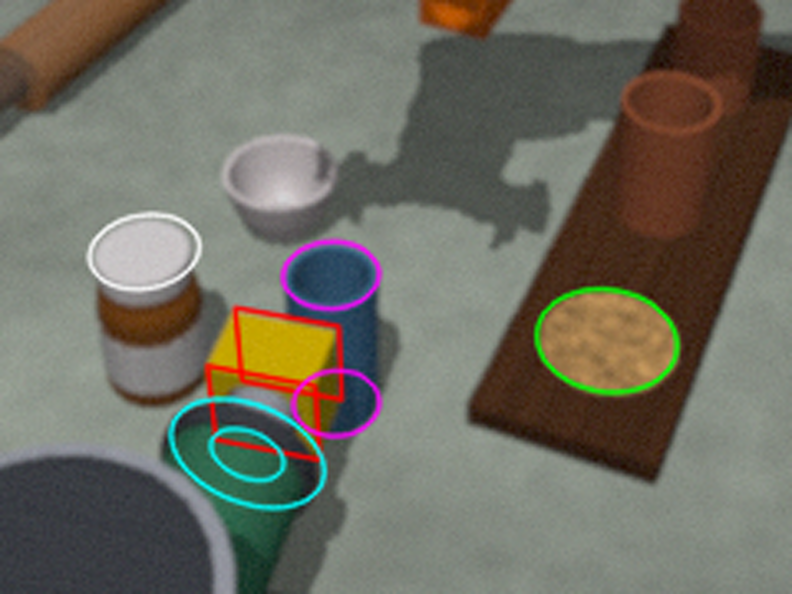

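```bash
python3 plan.py .5894 .1568 .16 1.656 5
```

```text
t 3.52 pos [0.5726 0.1451 0.2812] tilt/yawerr [-0.     -0.      0.0041] F [-0.2  0.7 -0.2] gap 0.0856
[2.0, 3.6, 24.2, -0.0, -0.0, 0.001]
[2.0, 3.6, 24.2, -0.0, -0.0, 0.001]
[2.0, 3.6, 24.2, -0.0, -0.0, 0.001]
[2.0, 3.6, 24.2, -0.0, -0.0, 0.001]
[2.0, 3.6, 24.2, -0.0, -0.0, 0.001]
```

Emit:
arm_command:
  series:
    - [[3,5,30,0,0,0],[3,5,30,0,0,0],[2,4,30,0,0,0],[2,4,31,0,0,0],[0,0,0,0,0,0]]

```text
t: 3.93
tcp_pos: [0.5845, 0.1572, 0.1539]
ee_rot: [-2.113, -2.317, 0.015]
ft_force: [-1.7, 0.3, -0.6]
finger_gap: 0.0855
```

```bash
python3 plan.py .5894 .1568 .058 1.656 4
```

```text
t 3.93 pos [0.5845 0.1572 0.1539] tilt/yawerr [-0.011   0.0025  0.0068] F [-1.7  0.3 -0.6] gap 0.0855
[-0.2, 1.5, 24.0, -0.003, 0.001, 0.002]
[-0.2, 1.4, 24.0, -0.003, 0.001, 0.002]
[-0.2, 1.3, 24.0, -0.003, 0.001, 0.002]
[-0.2, 1.3, 24.0, -0.003, 0.001, 0.002]
```

Emit:
arm_command:
  series:
    - [[0,0,25,0,0,0],[0,0,25,0,0,0],[0,0,25,0,0,0],[0,0,24,0,0,0],[0,0,0,0,0,0]]

```text
t: 4.35
tcp_pos: [0.586, 0.1568, 0.0584]
ee_rot: [-2.116, -2.317, 0.009]
ft_force: [-1.6, 0.2, -1.4]
finger_gap: 0.0853
```

Emit:
arm_command:
  series:
    - [[0,0,0,0,0,0],[0,0,0,0,0,0],[0,0,0,0,0,0],[0,0,0,0,0,0],[0,0,0,0,0,0]]

```text
t: 4.77
tcp_pos: [0.5903, 0.1571, 0.0627]
ee_rot: [2.119, 2.319, 0.003]
ft_force: [1.0, 0.3, 1.4]
finger_gap: 0.0854
```

```bash
python3 plan.py .5894 .1568 .058 1.656 1; python3 - <<'E'
from ov import *
c=cam("wrist");im=c["image"].copy();draw(c,im);cv2.imwrite("pics/w2.png",im[:,:,::-1])
E
```

```text
t 4.77 pos [0.5903 0.1571 0.0627] tilt/yawerr [ 0.002  -0.0008  0.0049] F [1.  0.3 1.4] gap 0.0854
[-0.2, -1.0, 4.7, 0.002, -0.001, 0.005]
```

View pics/w2.png

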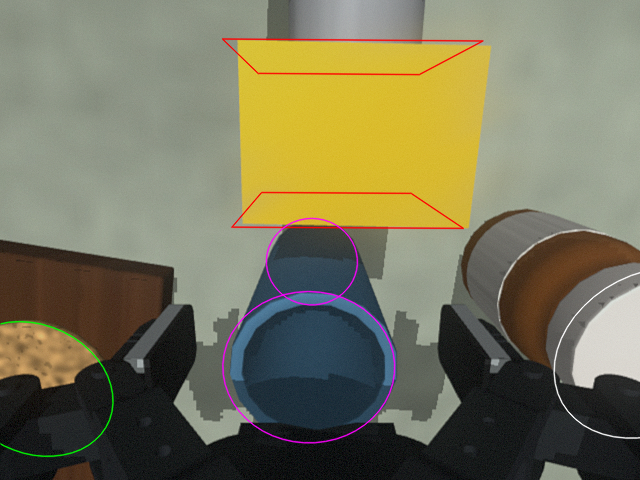

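Emit:
arm_command:
  series:
    - [[0,0,5,0,0,0],[0,-1,5,0,0,0],[0,0,0,0,0,0],[0,0,0,0,0,0],[0,0,0,0,0,0]]
  grip_force: 35

```text
t: 5.23
tcp_pos: [0.5885, 0.1566, 0.051]
ee_rot: [-2.119, -2.319, 0.001]
ft_force: [-0.5, 0.6, -0.1]
finger_gap: 0.0855
```

Emit:
arm_command:
  series:
    - [[0,0,0,0,0,0],[0,0,0,0,0,0],[0,0,0,0,0,0],[0,0,0,0,0,0],[0,0,0,0,0,0]]
  grip: -1
  grip_force: 35

```text
t: 5.65
tcp_pos: [0.589, 0.1568, 0.0516]
ee_rot: [2.119, 2.319, 0.001]
ft_force: [0.6, -0.5, 2.0]
finger_gap: 0.0495
```

Emit:
arm_command:
  series:
    - [[0,0,0,0,0,0],[0,0,0,0,0,0],[0,0,0,0,0,0],[0,0,0,0,0,0],[0,0,0,0,0,0]]

```text
t: 6.07
tcp_pos: [0.589, 0.1568, 0.0516]
ee_rot: [2.119, 2.319, 0.001]
ft_force: [0.7, 0.1, 5.6]
finger_gap: 0.0496
```

Emit:
arm_command:
  series:
    - [[0,0,-8,0,0,0],[0,0,-12,0,0,0],[0,0,-15,0,0,0],[0,0,-15,0,0,0],[0,0,0,0,0,0]]

```text
t: 6.48
tcp_pos: [0.5901, 0.157, 0.1043]
ee_rot: [2.118, 2.317, 0.006]
ft_force: [1.5, -0.1, -2.1]
finger_gap: 0.0497
```

```bash
python3 plan.py .4528 .0813 .1016 1.656 8|head -2; python3 - <<'E'
from ov import *
c=cam("wrist");im=c["image"].copy();cv2.imwrite("pics/w3.png",im[:,:,::-1])
E
```

```text
t 6.48 pos [0.5901 0.157  0.1043] tilt/yawerr [ 0.0039 -0.0011  0.0045] F [ 1.5 -0.1 -2.1] gap 0.0497
[-7.9, -17.9, 0.3, 0.0, -0.0, 0.001]
```

View pics/w3.png

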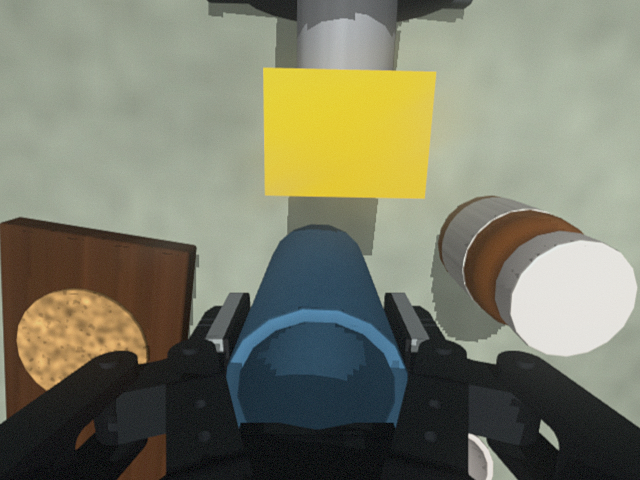

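Emit:
arm_command:
  series:
    - [[-6,-14,0,0,0,0],[-8,-18,0,0,0,0],[-8,-18,0,0,0,0],[-9,-20,0,0,0,0],[-9,-20,0,0,0,0]]

```text
t: 6.95
tcp_pos: [0.5008, 0.1082, 0.1004]
ee_rot: [-2.118, -2.319, 0.003]
ft_force: [0.3, 0.7, -2.9]
finger_gap: 0.0494
```

Emit:
arm_command:
  series:
    - [[-9,-20,0,0,0,0],[-8,-18,0,0,0,0],[-6,-14,0,0,0,0],[0,0,0,0,0,0],[0,0,0,0,0,0]]

```text
t: 7.37
tcp_pos: [0.4517, 0.0808, 0.1008]
ee_rot: [-2.119, -2.318, 0.002]
ft_force: [0.8, 0.5, -3.2]
finger_gap: 0.0497
```

Emit:
arm_command:
  series:
    - [[0,0,0,0,0,0],[0,0,0,0,0,0],[0,0,0,0,0,0],[0,0,0,0,0,0],[0,0,0,0,0,0]]

```text
t: 7.78
tcp_pos: [0.4532, 0.0814, 0.1012]
ee_rot: [2.119, 2.319, 0.0]
ft_force: [0.4, 0.7, -3.1]
finger_gap: 0.0494
```

```bash
python3 plan.py .4528 .0813 .074 1.656 1|head -2; python3 - <<'E'
from ov import *
c=cam("wrist");im=c["image"].copy();draw(c,im);cv2.imwrite("pics/w4.png",im[:,:,::-1])
E
```

```text
t 7.78 pos [0.4532 0.0814 0.1012] tilt/yawerr [0.0001 0.0001 0.005 ] F [ 0.4  0.7 -3.1] gap 0.0494
[-0.1, -0.4, 27.2, 0.0, 0.0, 0.005]
```

View pics/w4.png

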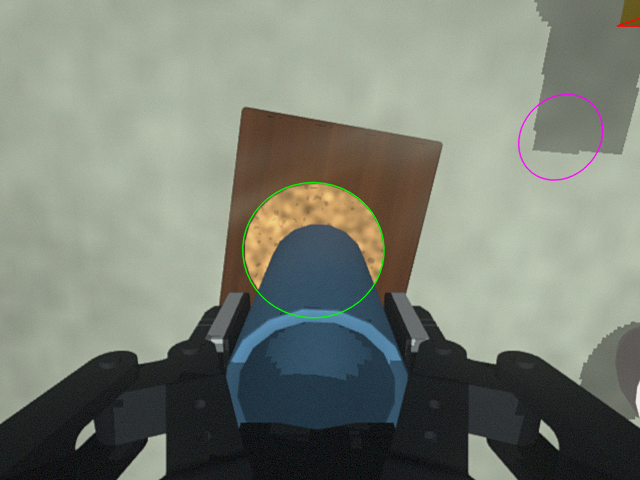

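Emit:
arm_command:
  series:
    - [[0,0,8,0,0,0],[0,0,8,0,0,0],[0,0,6,0,0,0],[0,0,3,0,0,0],[0,0,0,0,0,0]]

```text
t: 8.25
tcp_pos: [0.4521, 0.0809, 0.0752]
ee_rot: [-2.119, -2.318, 0.003]
ft_force: [-0.2, 0.4, -3.9]
finger_gap: 0.0499
```

Emit:
arm_command:
  series:
    - [[0,0,1,0,0,0],[0,0,1,0,0,0],[0,0,0,0,0,0],[0,0,0,0,0,0],[0,0,0,0,0,0]]

```text
t: 8.67
tcp_pos: [0.453, 0.0813, 0.0745]
ee_rot: [2.119, 2.319, 0.001]
ft_force: [0.6, 0.4, -2.8]
finger_gap: 0.0495
```

Emit:
arm_command:
  series:
    - [[0,0,1,0,0,0],[0,0,0,0,0,0],[0,0,0,0,0,0],[0,0,0,0,0,0],[0,0,0,0,0,0]]

```text
t: 9.08
tcp_pos: [0.4531, 0.0813, 0.0735]
ee_rot: [2.119, 2.319, 0.001]
ft_force: [-0.5, 0.3, 3.2]
finger_gap: 0.0493
```

Emit:
arm_command:
  series:
    - [[0,0,0,0,0,0],[0,0,0,0,0,0],[0,0,0,0,0,0],[0,0,0,0,0,0],[0,0,0,0,0,0]]
  grip: 1

```text
t: 9.5
tcp_pos: [0.4528, 0.0812, 0.0733]
ee_rot: [2.119, 2.319, -0.0]
ft_force: [-0.5, -0.4, -0.1]
finger_gap: 0.0854
```

Emit:
arm_command:
  series:
    - [[0,0,0,0,0,0],[0,0,-5,0,0,0],[0,0,-20,0,0,0],[0,0,-30,0,0,0],[0,0,-30,0,0,0]]

```text
t: 9.92
tcp_pos: [0.4521, 0.0806, 0.159]
ee_rot: [-2.12, -2.318, 0.004]
ft_force: [0.7, 0.5, 0.0]
finger_gap: 0.0853
```

Emit:
arm_command:
  series:
    - [[0,0,-25,0,0,0],[-2,0,-20,0,0,0],[0,0,0,0,0,0],[0,0,0,0,0,0],[0,0,0,0,0,0]]

```text
t: 10.33
tcp_pos: [0.4525, 0.0792, 0.2029]
ee_rot: [-2.119, -2.319, 0.001]
ft_force: [-0.9, 0.0, -0.7]
finger_gap: 0.0854
```

```bash
python3 plan.py .5945 .2233 .18 1.656 8|head -2; python3 - <<'E'
from ov import *
c=cam("wrist");im=c["image"].copy();draw(c,im,vase=(.4528,.0813));cv2.imwrite("pics/w5.png",im[:,:,::-1])
E
```

```text
t 10.33 pos [0.4525 0.0792 0.2029] tilt/yawerr [-0.0007 -0.0001  0.0049] F [-0.9  0.  -0.7] gap 0.0854
[16.3, 19.3, 2.9, -0.0, -0.0, 0.001]
```

View pics/w5.png

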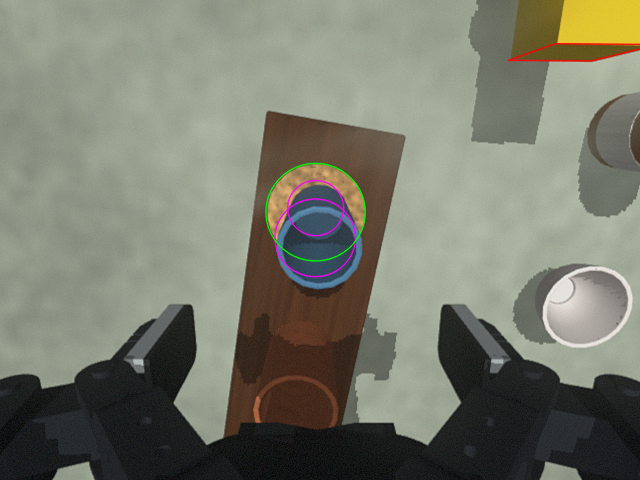

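Emit:
arm_command:
  series:
    - [[16,19,0,0,0,0],[20,24,0,0,0,0],[22,26,0,0,0,0],[22,26,0,0,0,0],[20,24,0,0,0,0]]

```text
t: 10.8
tcp_pos: [0.5629, 0.1909, 0.2015]
ee_rot: [-2.118, -2.319, 0.004]
ft_force: [-0.0, -0.1, 0.2]
finger_gap: 0.0853
```

Emit:
arm_command:
  series:
    - [[16,20,0,0,0,0],[8,10,0,0,0,0],[6,6,0,0,0,0],[0,0,0,0,0,0],[0,0,0,0,0,0]]

```text
t: 11.22
tcp_pos: [0.595, 0.2218, 0.2021]
ee_rot: [-2.119, -2.318, 0.004]
ft_force: [0.3, -0.6, 0.6]
finger_gap: 0.0854
```

Emit:
arm_command:
  series:
    - [[0,0,0,0,0,0],[0,0,0,0,0,0],[0,0,0,0,0,0],[0,0,0,0,0,0],[0,0,0,0,0,0]]

```text
t: 11.63
tcp_pos: [0.5956, 0.2224, 0.2036]
ee_rot: [-2.119, -2.319, -0.001]
ft_force: [-0.3, 0.4, 0.0]
finger_gap: 0.0853
```

```bash
python3 plan.py .5945 .2233 .18 1.656 1|head -2; python3 - <<'E'
from ov import *
c=cam("wrist");im=c["image"].copy();cv2.imwrite("pics/w6r.png",im[:,:,::-1]);draw(c,im,mill=(.5945,.2233));cv2.imwrite("pics/w6.png",im[:,:,::-1])
E
```

```text
t 11.63 pos [0.5956 0.2224 0.2036] tilt/yawerr [ 0.0002 -0.0003  0.0045] F [-0.3  0.4  0. ] gap 0.0853
[1.0, -1.0, 23.6, 0.0, -0.0, 0.005]
```

View pics/w6.png

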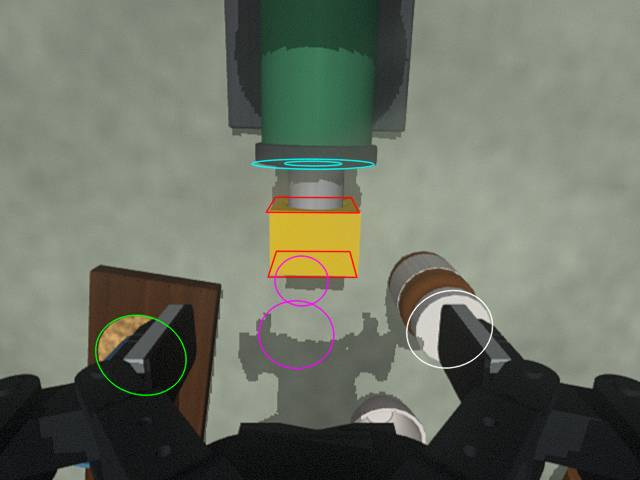

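Emit:
arm_command:
  series:
    - [[0,0,20,0,0,0],[0,-1,30,0,0,0],[0,0,35,0,0,0],[0,0,30,0,0,0],[0,0,18,0,0,0]]

```text
t: 12.1
tcp_pos: [0.5929, 0.2221, 0.0671]
ee_rot: [-2.118, -2.318, 0.005]
ft_force: [-0.6, 1.2, 0.1]
finger_gap: 0.0856
```

Emit:
arm_command:
  series:
    - [[0,0,4,0,0,0],[0,0,0,0,0,0],[0,0,0,0,0,0],[0,0,0,0,0,0],[0,0,0,0,0,0]]

```text
t: 12.52
tcp_pos: [0.5959, 0.223, 0.0681]
ee_rot: [2.119, 2.318, 0.004]
ft_force: [-0.1, 0.1, -0.5]
finger_gap: 0.0856
```

Emit:
arm_command:
  series:
    - [[0,0,0,0,0,0],[0,0,0,0,0,0],[0,0,0,0,0,0],[0,0,0,0,0,0],[0,0,0,0,0,0]]
  grip: -1
  grip_force: 40

```text
t: 12.93
tcp_pos: [0.5947, 0.2227, 0.0671]
ee_rot: [-2.119, -2.319, -0.001]
ft_force: [-1.9, -0.9, 6.5]
finger_gap: 0.0537
```

Emit:
arm_command:
  series:
    - [[0,0,0,0,0,0],[0,0,0,0,0,0],[0,0,0,0,0,0],[0,0,0,0,0,0],[0,0,0,0,0,0]]

```text
t: 13.35
tcp_pos: [0.5947, 0.2227, 0.067]
ee_rot: [-2.119, -2.319, -0.001]
ft_force: [-2.6, -0.4, 5.6]
finger_gap: 0.0538
```

```bash
python3 plan.py .5945 .2233 .068 1.656 1|head -2; python3 - <<'E'
from ov import *
c=cam("wrist");im=c["image"].copy();cv2.imwrite("pics/w7.png",im[:,:,::-1])
E
```

```text
t 13.35 pos [0.5947 0.2227 0.067 ] tilt/yawerr [-0.0001 -0.0006  0.0046] F [-2.6 -0.4  5.6] gap 0.0538
[0.6, -0.1, -1.0, -0.0, -0.001, 0.005]
```

View pics/w7.png

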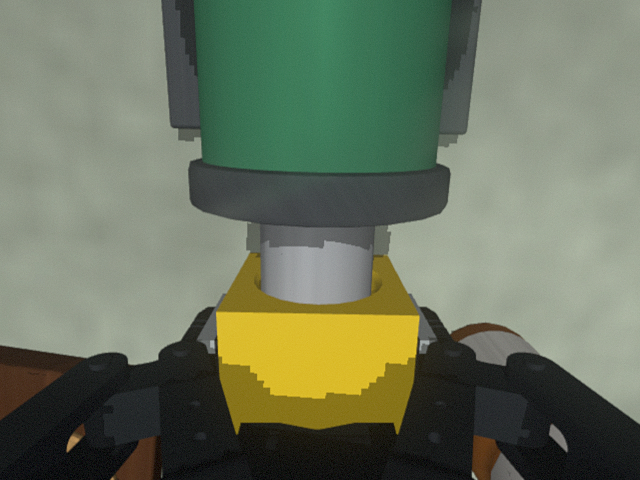

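Emit:
arm_command:
  series:
    - [[-4,0,-1,0,0,0],[-8,0,0,0,0,0],[-10,0,0,0,0,0],[-12,0,0,0,0,0],[-14,0,0,0,0,0]]

```text
t: 13.82
tcp_pos: [0.599, 0.1732, 0.0671]
ee_rot: [2.119, 2.319, -0.001]
ft_force: [0.4, -0.3, -1.8]
finger_gap: 0.0536
```

Emit:
arm_command:
  series:
    - [[-14,0,0,0,0,0],[-10,0,0,0,0,0],[-8,0,0,0,0,0],[0,0,0,0,0,0],[0,0,0,0,0,0]]

```text
t: 14.23
tcp_pos: [0.602, 0.1424, 0.0673]
ee_rot: [-2.12, -2.318, -0.0]
ft_force: [-0.5, 1.1, -1.5]
finger_gap: 0.0537
```

```bash
python3 plan.py .5945 .2233 .068 1.656 1|head -2; python3 - <<'E'
from ov import *
c=cam("wrist");im=c["image"].copy();cv2.imwrite("pics/w8.png",im[:,:,::-1])
E
```

```text
t 14.23 pos [0.602  0.1424 0.0673] tilt/yawerr [ 0.     -0.0003  0.0037] F [-0.5  1.1 -1.5] gap 0.0537
[81.3, -0.3, -0.7, 0.0, -0.0, 0.004]
```

View pics/w8.png

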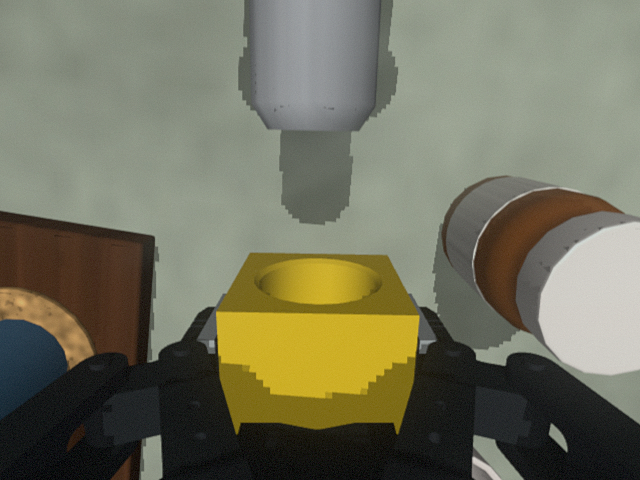

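```bash
python3 - <<'E'
from h import *
c=cam("top")
f=lambda x,y,z:px2w(c,350+x/4-.375,205+y/4-.375,z)[:2]
p=np.array([f(*q,.028) for q in [(338,203),(578,237),(538,535),(297,500)]]);print(np.round(p,4),p.mean(0))
print("noz top",[np.round(f(*q,.054),4).tolist() for q in [(74,57),(186,68),(176,167),(60,155)]],"tip",np.round(f(243,124,.027),4))
E
python3 plan.py .50 -.4 .15 1.656 18|head -2;
```

```text
[[ 0.5852 -0.3612]
 [ 0.5673 -0.4954]
 [ 0.4022 -0.4702]
 [ 0.4203 -0.3368]] [ 0.49376438 -0.41589348]
noz top [[0.6632, -0.2103], [0.6576, -0.272], [0.6029, -0.2663], [0.609, -0.2026]] tip [ 0.6293 -0.3084]
t 14.33 pos [0.6018 0.1439 0.0672] tilt/yawerr [-0.0001 -0.0007  0.0058] F [ 0.1 -0.6 -1.1] gap 0.0538
[-29.6, -8.4, -4.6, -0.0, -0.0, 0.0]
```

Emit:
arm_command:
  series:
    - [[-5,0,-15,0,0,0],[-15,-3,-20,0,0,0],[-22,-6,-20,0,0,0],[-28,-8,-20,0,0,0],[-33,-9,-10,0,0,0]]

```text
t: 14.75
tcp_pos: [0.5866, 0.04, 0.1546]
ee_rot: [2.113, 2.323, 0.006]
ft_force: [0.7, 0.7, -1.1]
finger_gap: 0.054
```

Emit:
arm_command:
  series:
    - [[-36,-10,0,0,0,0],[-36,-10,0,0,0,0],[-36,-10,0,0,0,0],[-36,-10,0,0,0,0],[-36,-10,0,0,0,0]]

```text
t: 15.17
tcp_pos: [0.5516, -0.1462, 0.1525]
ee_rot: [2.117, 2.321, 0.001]
ft_force: [1.2, 1.2, -1.5]
finger_gap: 0.0536
```

Emit:
arm_command:
  series:
    - [[-36,-10,0,0,0,0],[-36,-10,0,0,0,0],[-36,-10,0,0,0,0],[-36,-10,0,0,0,0],[-30,-9,0,0,0,0]]

```text
t: 15.58
tcp_pos: [0.5184, -0.3254, 0.1525]
ee_rot: [2.118, 2.319, -0.0]
ft_force: [0.9, -0.7, -1.5]
finger_gap: 0.0538
```

```bash
python3 plan.py .494 -.416 .155 1.656 5|head -2;
```

```text
t 15.58 pos [ 0.5184 -0.3254  0.1525] tilt/yawerr [0.0005 0.0006 0.0052] F [ 0.9 -0.7 -1.5] gap 0.0538
[-17.6, -6.5, -0.5, 0.0, 0.0, 0.001]
```

Emit:
arm_command:
  series:
    - [[-26,-9,0,0,0,0],[-24,-9,0,0,0,0],[-18,-7,10,0,0,0],[-10,-4,20,0,0,0],[0,0,20,0,0,0]]

```text
t: 16.0
tcp_pos: [0.4962, -0.4071, 0.1027]
ee_rot: [2.12, 2.314, -0.002]
ft_force: [-0.0, -0.8, -2.2]
finger_gap: 0.0538
```

Emit:
arm_command:
  series:
    - [[0,0,20,0,0,0],[0,0,15,0,0,0],[0,0,8,0,0,0],[0,0,0,0,0,0],[0,0,0,0,0,0]]

```text
t: 16.42
tcp_pos: [0.4972, -0.4034, 0.0594]
ee_rot: [-2.118, -2.32, -0.0]
ft_force: [0.1, 0.5, -0.6]
finger_gap: 0.0539
```

```bash
python3 plan.py .494 -.416 .015 1.656 5|head -2;python3 - <<'E'
from ov import *
c=cam("wrist");im=c["image"].copy();cv2.imwrite("pics/w9.png",im[:,:,::-1])
E
```

```text
t 16.42 pos [ 0.4972 -0.4034  0.0594] tilt/yawerr [-0.0001 -0.0002  0.0057] F [ 0.1  0.5 -0.6] gap 0.0539
[-2.5, -0.9, 8.9, -0.0, -0.0, 0.001]
```

View pics/w9.png

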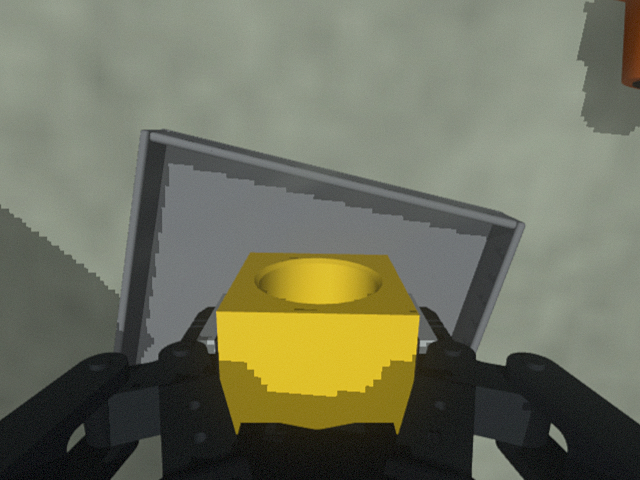

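Emit:
arm_command:
  series:
    - [[-4,-1,8,0,0,0],[-4,-1,12,0,0,0],[-4,0,12,0,0,0],[0,0,8,0,0,0],[0,0,3,0,0,0]]

```text
t: 16.88
tcp_pos: [0.4945, -0.4158, 0.0145]
ee_rot: [-2.118, -2.316, 0.001]
ft_force: [-6.1, 5.6, 24.8]
finger_gap: 0.0536
```

Emit:
arm_command:
  series:
    - [[0,0,0,0,0,0],[0,0,0,0,0,0],[0,0,0,0,0,0],[0,0,0,0,0,0],[0,0,0,0,0,0]]

```text
t: 17.3
tcp_pos: [0.4959, -0.4158, 0.0164]
ee_rot: [2.119, 2.319, 0.0]
ft_force: [-0.8, -0.1, -1.0]
finger_gap: 0.0537
```

Emit:
arm_command:
  series:
    - [[0,0,1,0,0,0],[0,0,0,0,0,0],[0,0,0,0,0,0],[0,0,0,0,0,0],[0,0,0,0,0,0]]
  grip: 1

```text
t: 17.72
tcp_pos: [0.4958, -0.416, 0.0154]
ee_rot: [2.119, 2.319, 0.0]
ft_force: [-0.1, 0.6, 0.5]
finger_gap: 0.0854
```

Emit:
arm_command:
  series:
    - [[0,0,0,0,0,0],[0,0,0,0,0,0],[0,0,-15,0,0,0],[0,0,-25,0,0,0],[0,0,-30,0,0,0]]

```text
t: 18.13
tcp_pos: [0.4947, -0.4152, 0.0855]
ee_rot: [-2.117, -2.317, 0.001]
ft_force: [0.4, -0.3, 0.6]
finger_gap: 0.0855
```

Emit:
arm_command:
  series:
    - [[0,0,-30,0,0,0],[0,0,-30,0,0,0],[0,0,-30,0,0,0],[0,0,-20,0,0,0],[0,0,0,0,0,0]]

```text
t: 18.55
tcp_pos: [0.4975, -0.4183, 0.2018]
ee_rot: [2.114, 2.312, 0.002]
ft_force: [-0.8, -0.9, 1.0]
finger_gap: 0.0851
```

```bash
python3 plan.py .62 -.28 .2 1.45 8;python3 - <<'E'
from ov import *
c=cam("wrist");im=c["image"].copy();cv2.imwrite("pics/w10.png",im[:,:,::-1])
E
```

```text
t 18.55 pos [ 0.4975 -0.4183  0.2018] tilt/yawerr [0.0078 0.005  0.21  ] F [-0.8 -0.9  1. ] gap 0.0851
[15.9, 16.8, 0.3, 0.001, 0.001, 0.026]
[16.3, 16.4, 0.2, 0.001, 0.001, 0.026]
[16.7, 15.9, 0.2, 0.001, 0.001, 0.026]
[17.1, 15.5, 0.2, 0.001, 0.001, 0.026]
[17.5, 15.0, 0.2, 0.001, 0.001, 0.026]
[17.9, 14.6, 0.2, 0.001, 0.001, 0.026]
[18.3, 14.1, 0.2, 0.001, 0.001, 0.026]
[18.7, 13.6, 0.2, 0.001, 0.001, 0.026]
```

View pics/w10.png

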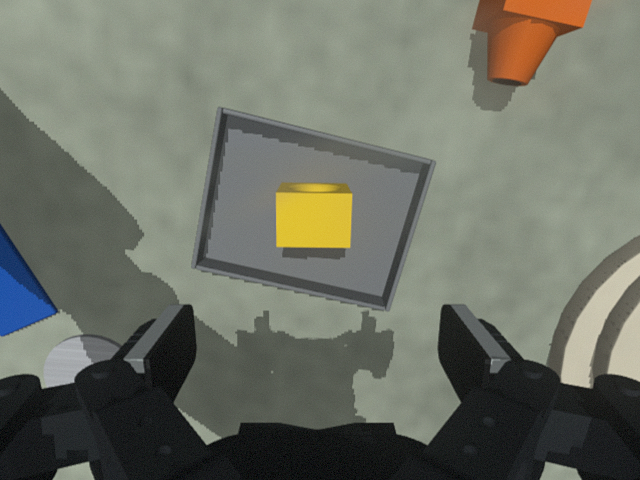

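Emit:
arm_command:
  series:
    - [[15,16,0,0,0,0.03],[20,18,0,0,0,0.03],[22,20,0,0,0,0.03],[22,20,0,0,0,0.03],[22,18,0,0,0,0.03]]

```text
t: 19.02
tcp_pos: [0.5853, -0.3108, 0.1945]
ee_rot: [-2.288, -2.151, 0.001]
ft_force: [0.5, -0.5, 0.3]
finger_gap: 0.0851
```

Emit:
arm_command:
  series:
    - [[18,15,0,0,0,0.03],[12,8,0,0,0,0],[6,5,0,0,0,0],[0,0,0,0,0,0],[0,0,0,0,0,0]]

```text
t: 19.43
tcp_pos: [0.6146, -0.2798, 0.1951]
ee_rot: [-2.32, -2.118, 0.002]
ft_force: [-0.5, 0.4, 0.1]
finger_gap: 0.0851
```

Emit:
arm_command:
  series:
    - [[0,0,0,0,0,0],[0,0,0,0,0,0],[0,0,0,0,0,0],[0,0,0,0,0,0],[0,0,0,0,0,0]]

```text
t: 19.85
tcp_pos: [0.6154, -0.2792, 0.1954]
ee_rot: [2.32, 2.118, 0.0]
ft_force: [0.8, -1.0, 0.3]
finger_gap: 0.0854
```

```bash
python3 plan.py .633 -.2414 .2 1.48 1;python3 - <<'E'
from ov import *
c=cam("wrist");im=c["image"].copy();
a=1.48;y=np.array([np.cos(a),np.sin(a),0]);x=np.array([np.sin(a),-np.cos(a),0]);M=np.array([.6361,-.2065,.027])
for zz in (.027,-.027): poly(c,[M+i*x+np.array([0,0,zz])+j*y for i,j in [(.027,0),(-.027,0),(-.027,-.062),(.027,-.062)]],im,(0,255,255))
cv2.imwrite("pics/w11.png",im[:,:,::-1])
E
```

```text
t 19.85 pos [ 0.6154 -0.2792  0.1954] tilt/yawerr [ 0.0001  0.     -0.    ] F [ 0.8 -1.   0.3] gap 0.0854
[39.2, 14.2, -4.6, 0.0, 0.0, -0.0]
```

View pics/w11.png

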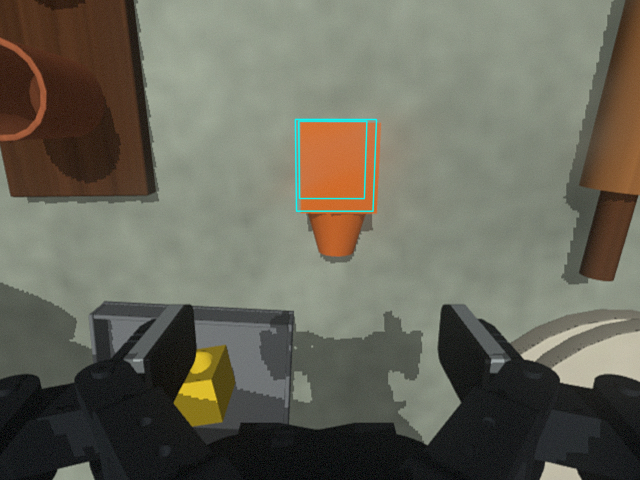

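Emit:
arm_command:
  series:
    - [[8,3,20,0,0,0],[8,3,30,0,0,0],[8,3,35,0,0,0],[8,3,30,0,0,0],[7,3,25,0,0,0]]

```text
t: 20.32
tcp_pos: [0.6335, -0.24, 0.0529]
ee_rot: [-2.317, -2.119, 0.001]
ft_force: [0.2, 0.5, -0.3]
finger_gap: 0.0853
```

Emit:
arm_command:
  series:
    - [[0,0,18,0,0,0],[0,0,12,0,0,0],[0,0,8,0,0,0],[0,0,2,0,0,0],[0,0,0,0,0,0]]

```text
t: 20.73
tcp_pos: [0.6341, -0.2419, 0.0156]
ee_rot: [2.32, 2.118, -0.0]
ft_force: [-0.3, 0.4, 0.7]
finger_gap: 0.0852
```

Emit:
arm_command:
  series:
    - [[0,0,0,0,0,0],[0,0,0,0,0,0],[0,0,0,0,0,0],[0,0,0,0,0,0],[0,0,0,0,0,0]]

```text
t: 21.15
tcp_pos: [0.6344, -0.2412, 0.0158]
ee_rot: [2.319, 2.119, 0.001]
ft_force: [0.3, 0.4, 0.3]
finger_gap: 0.0857
```

```bash
python3 plan.py .634 -.2414 .012 1.48 1;python3 - <<'E'
from ov import *
c=cam("wrist");im=c["image"].copy();cv2.imwrite("pics/w12.png",im[:,:,::-1])
E
```

```text
t 21.15 pos [ 0.6344 -0.2412  0.0158] tilt/yawerr [0.0008 0.0001 0.0008] F [0.3 0.4 0.3] gap 0.0857
[-0.2, -0.4, 3.8, 0.001, 0.0, 0.001]
```

View pics/w12.png

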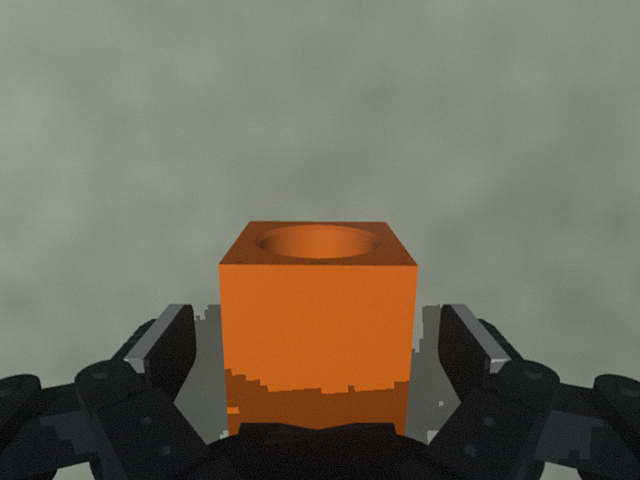

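Emit:
arm_command:
  series:
    - [[0,0,3,0,0,0],[0,0,0,0,0,0],[0,0,0,0,0,0],[0,0,0,0,0,0],[0,0,0,0,0,0]]

```text
t: 21.62
tcp_pos: [0.6341, -0.2412, 0.0122]
ee_rot: [-2.319, -2.119, 0.0]
ft_force: [0.6, -0.1, 0.1]
finger_gap: 0.0852
```

Emit:
arm_command:
  series:
    - [[0,0,0,0,0,0],[0,0,0,0,0,0],[0,0,0,0,0,0],[0,0,0,0,0,0],[0,0,0,0,0,0]]
  grip: -1
  grip_force: 70

```text
t: 22.03
tcp_pos: [0.6344, -0.2413, 0.0126]
ee_rot: [2.319, 2.119, 0.0]
ft_force: [0.1, 0.9, 2.3]
finger_gap: 0.0536
```

Emit:
arm_command:
  series:
    - [[0,0,0,0,0,0],[0,0,0,0,0,0],[0,0,0,0,0,0],[0,0,0,0,0,0],[0,0,0,0,0,0]]

```text
t: 22.45
tcp_pos: [0.6344, -0.2413, 0.0126]
ee_rot: [2.319, 2.119, 0.0]
ft_force: [0.3, 0.7, 3.5]
finger_gap: 0.053
```

```bash
python3 plan.py .602 .06 .1 1.6515 12;python3 - <<'E'
from ov import *
c=cam("wrist");im=c["image"].copy();cv2.imwrite("pics/w13.png",im[:,:,::-1])
E
```

```text
t 22.45 pos [ 0.6344 -0.2413  0.0126] tilt/yawerr [ 0.0006  0.0002 -0.1708] F [0.3 0.7 3.5] gap 0.053
[24.8, -4.9, -7.3, 0.0, 0.0, -0.014]
[24.8, -4.6, -7.3, 0.0, 0.0, -0.014]
[24.9, -4.2, -7.3, 0.0, 0.0, -0.014]
[25.0, -3.9, -7.3, 0.0, 0.0, -0.014]
[25.0, -3.5, -7.3, 0.0, 0.0, -0.014]
[25.1, -3.2, -7.3, 0.0, 0.0, -0.014]
[25.1, -2.8, -7.3, 0.0, 0.0, -0.014]
[25.1, -2.5, -7.3, 0.0, 0.0, -0.014]
[25.2, -2.1, -7.3, 0.0, 0.0, -0.014]
[25.2, -1.7, -7.3, 0.0, 0.0, -0.014]
[25.2, -1.4, -7.3, 0.0, 0.0, -0.014]
[25.2, -1.0, -7.3, 0.0, 0.0, -0.014]
```

View pics/w13.png

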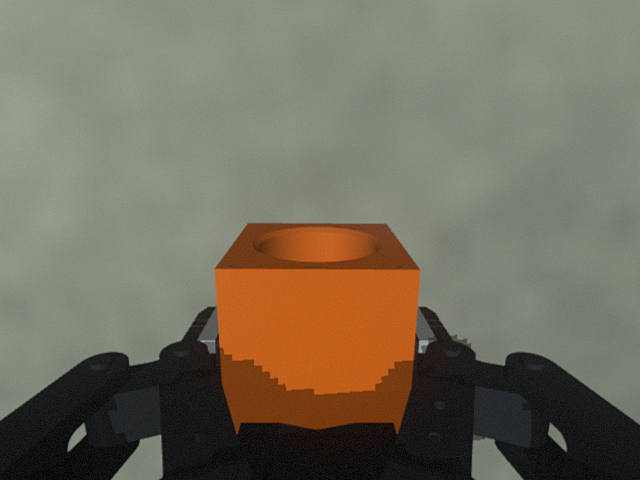

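Emit:
arm_command:
  series:
    - [[0,0,-10,0,0,0],[5,0,-20,0,0,0],[12,-2,-25,0,0,-0.01],[20,-3,-25,0,0,-0.02],[28,-4,-10,0,0,-0.02]]

```text
t: 22.92
tcp_pos: [0.6302, -0.1785, 0.1055]
ee_rot: [2.266, 2.17, 0.0]
ft_force: [1.4, 0.0, -1.7]
finger_gap: 0.0533
```

Emit:
arm_command:
  series:
    - [[34,-5,0,0,0,-0.02],[34,-5,0,0,0,-0.02],[34,-5,0,0,0,-0.02],[34,-4,0,0,0,-0.02],[34,-4,0,0,0,-0.02]]

```text
t: 23.33
tcp_pos: [0.6055, -0.0039, 0.102]
ee_rot: [-2.152, -2.287, 0.002]
ft_force: [1.3, 0.6, -2.7]
finger_gap: 0.0534
```

Emit:
arm_command:
  series:
    - [[28,-2,0,0,0,-0.02],[20,0,0,0,0,0],[14,0,0,0,0,0],[0,0,0,0,0,0],[0,0,0,0,0,0]]

```text
t: 23.75
tcp_pos: [0.6002, 0.056, 0.1021]
ee_rot: [-2.13, -2.309, 0.002]
ft_force: [-0.7, -0.8, -2.5]
finger_gap: 0.0529
```

```bash
python3 plan.py .6008 .149 .0706 1.6515 5
```

```text
t 23.75 pos [0.6002 0.056  0.1021] tilt/yawerr [-0.0008  0.0005  0.0002] F [-0.7 -0.8 -2.5] gap 0.0529
[18.5, 1.6, 6.3, -0.0, 0.0, 0.0]
[18.5, 1.6, 6.3, -0.0, 0.0, 0.0]
[18.5, 1.6, 6.3, -0.0, 0.0, 0.0]
[18.5, 1.6, 6.3, -0.0, 0.0, 0.0]
[18.5, 1.6, 6.3, -0.0, 0.0, 0.0]
```

Emit:
arm_command:
  series:
    - [[18,2,6,0,0,0],[20,2,8,0,0,0],[20,2,8,0,0,0],[18,1,6,0,0,0],[10,0,3,0,0,0]]

```text
t: 24.17
tcp_pos: [0.6004, 0.1432, 0.0703]
ee_rot: [-2.13, -2.308, 0.001]
ft_force: [-0.0, -0.1, -2.2]
finger_gap: 0.0534
```

Emit:
arm_command:
  series:
    - [[6,0,0,0,0,0],[0,0,0,0,0,0],[0,0,0,0,0,0],[0,0,0,0,0,0],[0,0,0,0,0,0]]

```text
t: 24.58
tcp_pos: [0.6006, 0.1467, 0.0718]
ee_rot: [2.132, 2.306, 0.0]
ft_force: [0.3, -0.2, -3.6]
finger_gap: 0.0533
```

```bash
python3 plan.py .6008 .149 .0706 1.6515 1; python3 - <<'E'
from ov import *
c=cam("wrist");im=c["image"].copy();cv2.imwrite("pics/w14r.png",im[:,:,::-1])
s=ctrl.state();Rm=R.from_rotvec(s["ee_rot"]).as_matrix();p=s["tcp_pos"]
# held nozzle axis in tool: origin along x, z offset -14.4mm ; draw spigot-sized rings along axis ahead
for d in (.06,.067,.12): 
    ring(c,p+Rm@np.array([d,0,-.0144]),Rm[:,0],.0135 if d==.06 else .018,im,(0,255,255))
ring(c,p+Rm@np.array([.035,0,-.0144]),Rm[:,0],.0195,im,(255,0,255))
cv2.imwrite("pics/w14.png",im[:,:,::-1])
c=cam("side");im=c["image"];cv2.imwrite("pics/s14.png",cv2.resize(im[250:400,180:380,::-1],None,fx=4,fy=4,interpolation=cv2.INTER_CUBIC))
E
```

```text
t 24.58 pos [0.6006 0.1467 0.0718] tilt/yawerr [ 0.0007  0.0006 -0.0027] F [ 0.3 -0.2 -3.6] gap 0.0533
[2.3, 0.3, 1.2, 0.001, 0.001, -0.003]
```

View pics/w14.png

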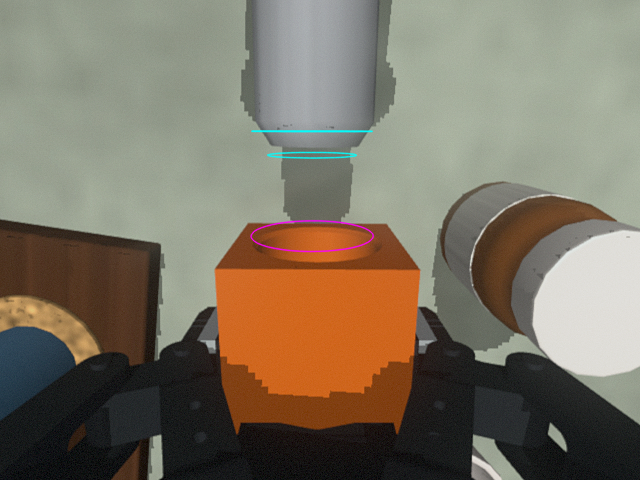

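View pics/s14.png

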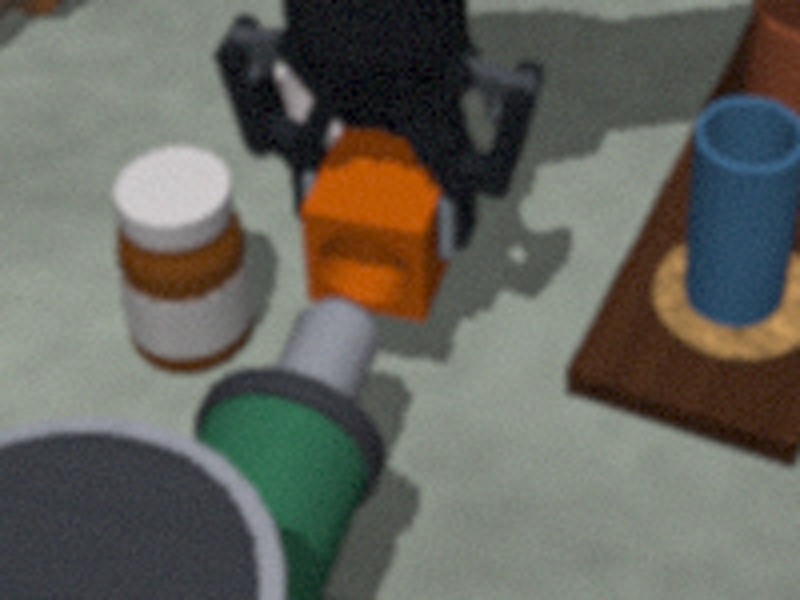

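```bash
python3 - <<'E'
import cv2
im=cv2.imread("pics/w14r.png");cv2.imwrite("pics/w14z.png",cv2.resize(im[60:285,200:430],None,fx=3.4,fy=2.6,interpolation=cv2.INTER_CUBIC))
g=im.astype(int)
import numpy as np
for v in (20,50,80,110,125,135,142):
    r=g[v,200:430].sum(1);d=np.abs(np.diff(r));print(v,[(200+i,int(d[i])) for i in np.argsort(-d)[:6]])
E
```

```text
20 [(np.int64(389), 159), (np.int64(244), 119), (np.int64(245), 57), (np.int64(376), 42), (np.int64(378), 32), (np.int64(256), 26)]
50 [(np.int64(386), 128), (np.int64(248), 73), (np.int64(245), 63), (np.int64(376), 55), (np.int64(249), 40), (np.int64(375), 32)]
80 [(np.int64(395), 162), (np.int64(240), 128), (np.int64(241), 53), (np.int64(375), 46), (np.int64(373), 38), (np.int64(261), 30)]
110 [(np.int64(243), 140), (np.int64(388), 117), (np.int64(259), 62), (np.int64(374), 60), (np.int64(244), 49), (np.int64(258), 42)]
125 [(np.int64(282), 99), (np.int64(257), 92), (np.int64(375), 88), (np.int64(291), 61), (np.int64(287), 58), (np.int64(289), 55)]
135 [(np.int64(263), 105), (np.int64(364), 94), (np.int64(365), 75), (np.int64(264), 71), (np.int64(267), 39), (np.int64(362), 28)]
142 [(np.int64(268), 117), (np.int64(360), 104), (np.int64(361), 41), (np.int64(267), 38), (np.int64(359), 35), (np.int64(272), 33)]
```

View pics/w14z.png

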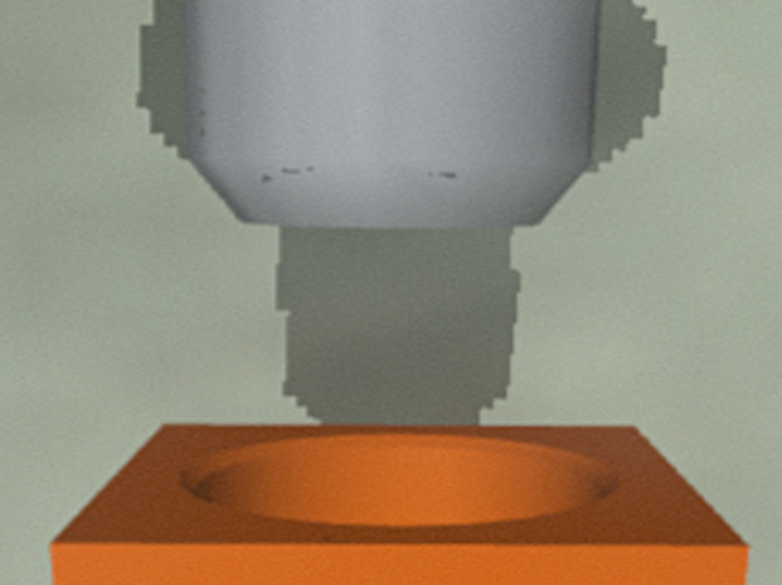

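```bash
python3 - <<'E'
from ov import *
s=ctrl.state();Rm=R.from_rotvec(s["ee_rot"]).as_matrix();p=s["tcp_pos"];print(p)
psi=.081;y=np.array([-np.sin(psi),np.cos(psi),0]);x=np.array([np.cos(psi),np.sin(psi),0]);z=np.array([0,0,1.])
S=np.array([.591,.2686,.085])
M=p+Rm@np.array([.035,0,-.0144]);
for n in ("side","top"):
    c=cam(n);im=c["image"].copy()
    ps=(250,400,180,380) if n=="side" else (200,300,110,245)
    k=4
    big=cv2.resize(im[ps[0]:ps[1],ps[2]:ps[3]],None,fx=k,fy=k,interpolation=cv2.INTER_CUBIC)
    c2=dict(c);c2["f"]=c["f"]*k;c2["cx"]=(c["cx"]-ps[2]+.5)*k-.5;c2["cy"]=(c["cy"]-ps[0]+.5)*k-.5
    ring(c2,S,y,.038,big,(0,255,255));ring(c2,S-.053*y,y,.018,big,(0,255,255));ring(c2,S-.06*y,y,.0135,big,(0,255,255))
    poly(c2,[M+.027*(a*x+b*z) for a,b in [(1,1),(1,-1),(-1,-1),(-1,1)]],big,(255,0,255))
    ring(c2,M,y,.0195,big,(255,0,255))
    ring(c2,[.6925,.1673,.095],z,.029,big,(255,255,255))
    cv2.imwrite(f"pics/{n}15.png",big[:,:,::-1])
E
```

```text
[0.60044881 0.14725806 0.07164701]
```

View pics/side15.png

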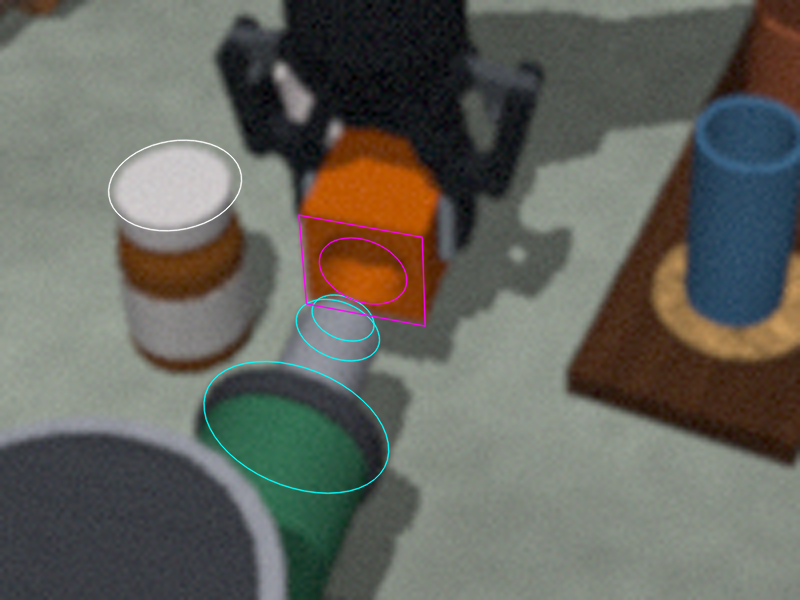

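View pics/top15.png

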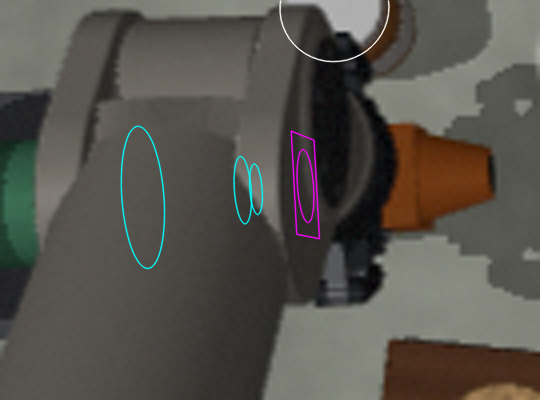

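Emit:
arm_command:
  series:
    - [[5,-0.7,0.7,0,0,0],[5,0,0,0,0,0],[5,0,0,0,0,0],[5,0,0,0,0,0],[4,0,0,0,0,0]]

```text
t: 25.2
tcp_pos: [0.5974, 0.1735, 0.0705]
ee_rot: [-2.129, -2.309, -0.0]
ft_force: [0.4, 0.0, -2.4]
finger_gap: 0.0532
```

Emit:
arm_command:
  series:
    - [[3,0,0,0,0,0],[3,0,0,0,0,0],[3,0,0,0,0,0],[3,0,0,0,0,0],[3,0,0,0,0,0]]

```text
t: 25.62
tcp_pos: [0.5964, 0.1873, 0.0706]
ee_rot: [2.131, 2.308, -0.0]
ft_force: [0.8, -0.6, -2.8]
finger_gap: 0.0536
```

```bash
python3 plan.py .5938 .2337 .0706 1.6515 1; python3 - <<'E'
from ov import *
c=cam("wrist");cv2.imwrite("pics/w16.png",c["image"][:,:,::-1])
E
```

```text
t 25.62 pos [0.5964 0.1873 0.0706] tilt/yawerr [ 0.0001  0.0001 -0.001 ] F [ 0.8 -0.6 -2.8] gap 0.0536
[46.5, 1.1, 0.0, 0.0, 0.0, -0.001]
```

View pics/w16.png

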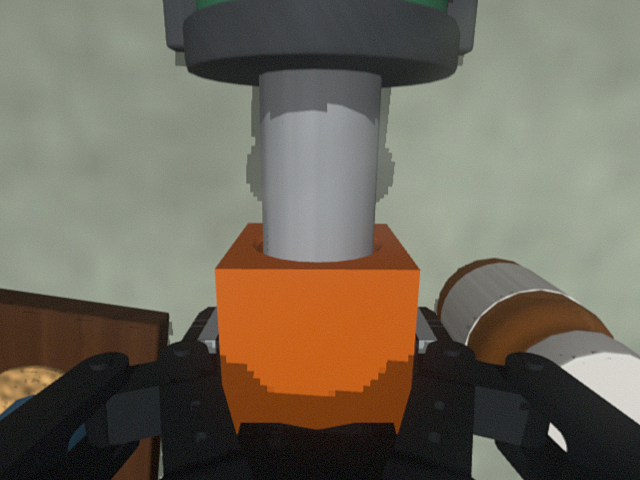

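Emit:
arm_command:
  series:
    - [[4,0,0,0,0,0],[5,0,0,0,0,0],[5,0,0,0,0,0],[5,0,0,0,0,0],[5,0,0,0,0,0]]

```text
t: 26.08
tcp_pos: [0.5944, 0.2118, 0.0706]
ee_rot: [-2.13, -2.309, -0.0]
ft_force: [-0.2, 0.2, -2.6]
finger_gap: 0.0533
```

Emit:
arm_command:
  series:
    - [[4,0,0,0,0,0],[3,0,0,0,0,0],[3,0,0,0,0,0],[3,0,0,0,0,0],[2,0,0,0,0,0]]

```text
t: 26.5
tcp_pos: [0.5932, 0.2264, 0.0706]
ee_rot: [-2.131, -2.309, -0.0]
ft_force: [0.1, -0.6, -1.9]
finger_gap: 0.0534
```

```bash
python3 plan.py .5938 .2337 .0706 1.6515 1; python3 - <<'E'
from ov import *
c=cam("wrist");cv2.imwrite("pics/w17.png",c["image"][:,:,::-1])
E
```

```text
t 26.5 pos [0.5932 0.2264 0.0706] tilt/yawerr [-0.     -0.0001 -0.0006] F [ 0.1 -0.6 -1.9] gap 0.0534
[7.2, 1.2, -0.0, -0.0, -0.0, -0.001]
```

View pics/w17.png

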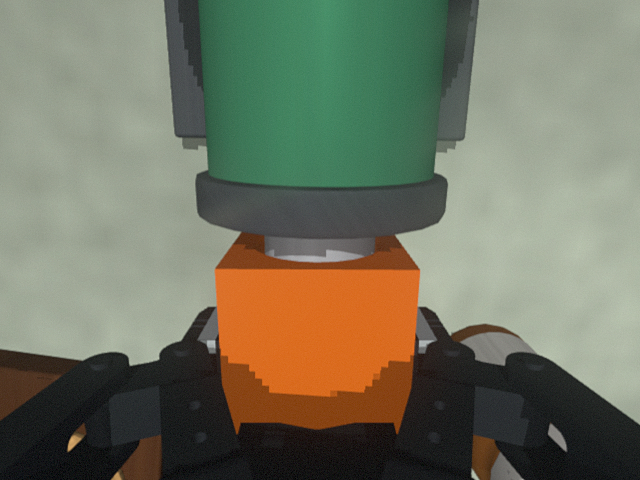

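Nearly home, about 8-10 mm gap left. I'll continue slowly until there is contact force.

Emit:
arm_command:
  series:
    - [[2,0,0,0,0,0],[2,0,0,0,0,0],[2,0,0,0,0,0],[1,0,0,0,0,0],[0,0,0,0,0,0]]

```text
t: 26.97
tcp_pos: [0.5926, 0.2334, 0.0706]
ee_rot: [-2.13, -2.309, -0.0]
ft_force: [-0.6, 1.2, -2.2]
finger_gap: 0.0533
```

Emit:
arm_command:
  series:
    - [[1,0,0,0,0,0],[1,0,0,0,0,0],[0,0,0,0,0,0],[0,0,0,0,0,0],[0,0,0,0,0,0]]

```text
t: 27.38
tcp_pos: [0.5925, 0.2349, 0.0706]
ee_rot: [-2.131, -2.308, 0.0]
ft_force: [-0.4, 0.4, -3.2]
finger_gap: 0.0535
```

Emit:
arm_command:
  series:
    - [[1,0,0,0,0,0],[1,0,0,0,0,0],[0,0,0,0,0,0],[0,0,0,0,0,0],[0,0,0,0,0,0]]

```text
t: 27.8
tcp_pos: [0.5924, 0.2367, 0.0706]
ee_rot: [2.131, 2.308, -0.0]
ft_force: [-0.4, -1.4, -3.4]
finger_gap: 0.0535
```

```bash
python3 - <<'E'
from ov import *
c=cam("wrist");cv2.imwrite("pics/w18.png",c["image"][:,:,::-1])
E
```

```text
(no output)
```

View pics/w18.png

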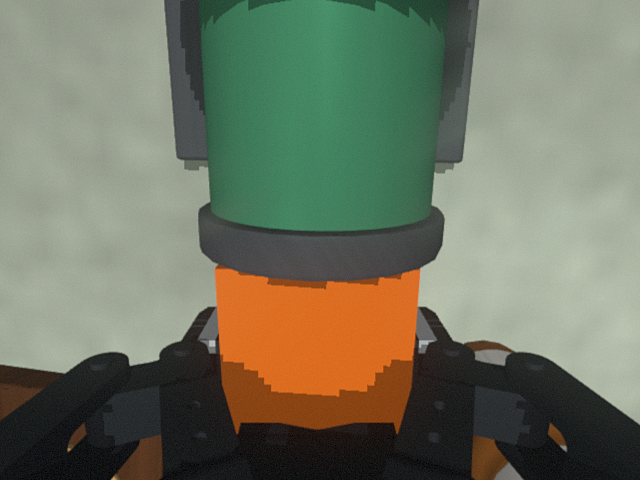

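Close to contact; a few more millimetres, checking the force each time.

Emit:
arm_command:
  series:
    - [[1,0,0,0,0,0],[1,0,0,0,0,0],[0,0,0,0,0,0],[0,0,0,0,0,0],[0,0,0,0,0,0]]

```text
t: 28.27
tcp_pos: [0.5924, 0.2368, 0.0707]
ee_rot: [2.132, 2.306, -0.003]
ft_force: [-1.0, -6.2, -0.9]
finger_gap: 0.0533
```

Emit:
arm_command:
  series:
    - [[1,0,0,0,0,0],[1,0,0,0,0,0],[0,0,0,0,0,0],[0,0,0,0,0,0],[0,0,0,0,0,0]]

```text
t: 28.68
tcp_pos: [0.5923, 0.2368, 0.0707]
ee_rot: [2.133, 2.303, -0.005]
ft_force: [-0.9, -9.6, 0.2]
finger_gap: 0.0531
```

Emit:
arm_command:
  series:
    - [[0,0,0,0,0,0],[-1,0,0,0,0,0],[-1,0,0,0,0,0],[-1,0,0,0,0,0],[0,0,0,0,0,0]]
  grip: 1

```text
t: 29.1
tcp_pos: [0.5925, 0.2384, 0.0708]
ee_rot: [-2.13, -2.309, -0.001]
ft_force: [-0.1, 0.2, 0.5]
finger_gap: 0.0854
```

Emit:
arm_command:
  series:
    - [[0,0,0,0,0,0],[0,0,0,0,0,0],[0,0,-8,0,0,0],[0,0,-15,0,0,0],[0,0,-20,0,0,0]]

```text
t: 29.52
tcp_pos: [0.5913, 0.2377, 0.1133]
ee_rot: [-2.13, -2.308, 0.004]
ft_force: [0.2, 0.4, 0.2]
finger_gap: 0.0854
```

Emit:
arm_command:
  series:
    - [[0,0,-25,0,0,0],[0,0,-25,0,0,0],[-5,0,-25,0,0,0],[-10,0,-20,0,0,0],[-10,0,0,0,0,0]]

```text
t: 29.93
tcp_pos: [0.5968, 0.2137, 0.2139]
ee_rot: [2.128, 2.307, 0.012]
ft_force: [0.3, -0.9, 0.8]
finger_gap: 0.0853
```

Emit:
arm_command:
  series:
    - [[-15,0,0,0,0,0],[-15,0,0,0,0,0],[-10,0,0,0,0,0],[0,0,0,0,0,0],[0,0,0,0,0,0]]

```text
t: 30.35
tcp_pos: [0.5972, 0.1721, 0.2078]
ee_rot: [-2.133, -2.306, 0.002]
ft_force: [-1.3, 0.1, -0.4]
finger_gap: 0.0853
```

```bash
python3 - <<'E'
from ov import *
print(ctrl.state()["tcp_pos"],ctrl.state()["ft_force"])
c=cam("wrist");cv2.imwrite("pics/w19.png",c["image"][:,:,::-1])
c=cam("side");cv2.imwrite("pics/s19.png",c["image"][:,:,::-1])
E
```

```text
[0.5972042  0.17207478 0.20782672] [-1.29736362  0.14296074 -0.36222957]
```

View pics/w19.png

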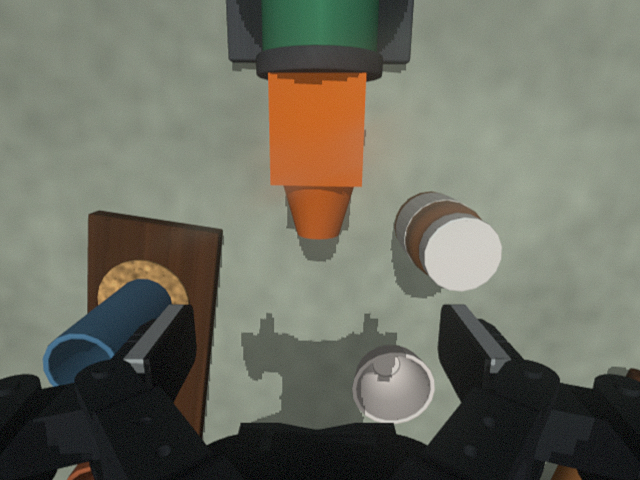

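View pics/s19.png

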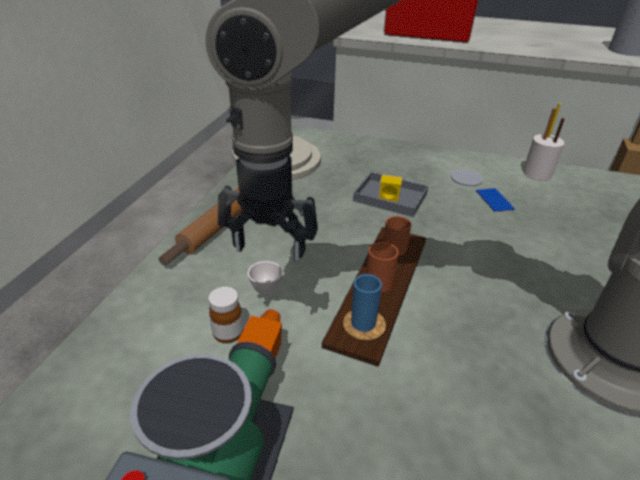

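```bash
python3 -c "
from station import ctrl
print(ctrl.finish_job(), ctrl.state()['t'])"
```

```text
the job is handed in; nothing more can be done
the job is handed in; nothing more can be done
```

All three steps are done and the job is handed in, at about 30 s of the 72 s allowed; `finish_job` gives no verdict.

- **Vase:** I stood it on the cork mat with its foot within 1 mm of the top before letting go. It was still upright on the mat in the last side picture.
- **Cap:** I pulled it straight off the outlet and laid it in the tray. It pressed on the tray floor with about 25 N as it came down. The last side picture shows it resting inside the tray.
- **Nozzle:** I pushed it on until the arm stopped moving at about 10 N of resistance against the shoulder, then released it and backed off. The last wrist picture shows it lined up with the outlet and no visible gap at the shoulder.
- **Jar, bowl and beakers:** They look unmoved in the last pictures, compared by eye only. The final reading showed only about 1 N on the wrist, within its usual noise, with the gripper open and clear of everything.

**Disagreements:** The wrist camera was off by a few pixels against the held parts, roughly 1–3 mm. The nozzle stopped about 3 mm farther in than I had estimated from the top camera. I took the stop in movement and the rise in force as the sign it was home.

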